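# Make up the riser-leg parts kit in the tray

### The job

Make up the parts kit for one riser leg in the yellow tray: lay the slotted aluminium profile in the long nest, stand the tall levelling foot with the wide base in the round nest, the ribbed corner bracket in the small square nest and the dark steel base plate in the large square nest. Each sits flat on the floor of its nest, the same way up as it is now. Leave the short foot with the small base and the narrow corner angle without ribs where they are; they belong to another order.

Things in the scene. Friction and masses are not known exactly. Their poses are not given: they have to be found in the camera images.
- profile: Piece of aluminium T-slot extrusion, 40 x 40 mm in section and 90 mm long, lying on a side. Origin at its centre (20 mm above what it lies on), x along its length. Goes into the long nest, along it, either way round. About 0.15 kg.
- foot: The tall levelling foot: black round base of 54 mm diameter, low and domed, a hexagon nut 19 mm over flats from 16 to 26 mm height and an upright threaded steel stem of 12 mm diameter up to 80 mm. Stands on its base; origin at the centre of the underside, z up the stem. Goes into the round nest. About 0.14 kg.
- base_plate: Square dark steel plate 56 x 56 x 8 mm with four holes, and on it in the middle a round boss of 30 mm diameter whose top is 24 mm above the underside. Lies flat, boss up; origin at the centre of the underside, x and y along its edges. Goes into the large square nest. About 0.28 kg.
- bracket: Cast aluminium ribbed corner bracket, 40 x 40 x 40 mm, 0.07 kg: one 6 mm leg lies flat, one stands along the -x edge; two triangular side ribs (y = -20 and +20 mm, 5.5 mm thick) slope from z 40 mm at x -14 mm to z 6 mm at x +20 mm. Origin: centre of the footprint, on the underside, z up. Grip across its width (y), 6 mm towards the upright leg. Goes into the small square nest, turned any way.
- short_foot: Look-alike, to be left: a levelling foot of the same make but smaller, base of 40 mm diameter, stem only up to 46 mm. Origin at the centre of the underside, z up.
- plain_angle: Look-alike, to be left: a narrow corner angle bent from 4 mm aluminium, legs 40 mm long and 40 mm high but only 22 mm wide (y), one leg flat and one upright at -x, open at both sides, without ribs. Origin at the centre of the footprint, on the underside, z up.
- nest_long: Grey plastic block 120 (x) x 90 (y) x 12 mm (z), fixed in the yellow kit tray beside three others; origin at the centre of its underside, z up. In its top, centred, is a rectangular pocket 108 mm (along x) x 58 mm (along y), 8 mm deep: its dark-lined floor is 4 mm above the origin, the block's top 12 mm above. For the profile. The tray's walls rise 6 mm above the blocks.
- nest_round: Grey plastic block 120 (x) x 90 (y) x 12 mm (z), fixed in the yellow kit tray beside three others; origin at the centre of its underside, z up. In its top, centred, is a round pocket of 72 mm diameter, 8 mm deep: its dark-lined floor is 4 mm above the origin, the block's top 12 mm above. For the tall foot. Blocks stand 93 mm (y) and 125 mm (x) apart, centre to centre.
- nest_large_square: Grey plastic block 120 (x) x 90 (y) x 12 mm (z), fixed in the yellow kit tray beside three others; origin at the centre of its underside, z up. In its top, centred, is a square pocket 74 x 74 mm, 8 mm deep: its dark-lined floor is 4 mm above the origin, the block's top 12 mm above. For the base plate.
- nest_small_square: Grey plastic block 120 (x) x 90 (y) x 12 mm (z), fixed in the yellow kit tray beside three others; origin at the centre of its underside, z up. In its top, centred, is a square pocket 58 x 58 mm, 8 mm deep: its dark-lined floor is 4 mm above the origin, the block's top 12 mm above. For the bracket.
Things that resemble listed ones, but are neither listed nor needed, are in the scene too. Leave any green or red look-alike of the nest_round alone.

How it is judged (in metres and radians):
At the end, for the whole second after the job is handed in: Each part rests on its own nest's pocket floor: centre within 15 mm, height within 4 mm, foot, plate and bracket upright within 0.12 rad, profile along its nest within 0.35 rad, all at rest; the two look-alikes within 20 mm of their starts (horizontal distance between profile and nest_long below 0.015 m and z of profile in the frame of nest_long between 0.02 and 0.028 m and linear speed of each of profile, foot, base_plate, bracket below 0.02 m/s and angle between the x axis of profile and the x axis of nest_long, either way round below 0.35 rad and horizontal distance between foot and nest_round below 0.015 m and z of foot in the frame of nest_round between 0 and 0.008 m and angle between each of foot, base_plate, bracket's own z axis and vertical below 0.12 rad and horizontal distance between base_plate and nest_large_square below 0.015 m and z of base_plate in the frame of nest_large_square between 0 and 0.008 m and horizontal distance between bracket and nest_small_square below 0.015 m and z of bracket in the frame of nest_small_square between 0 and 0.008 m and distance of each of short_foot, plain_angle from where it was at the start of the episode below 0.02 m); the robot touches nothing.
It fails at once if the short foot is moved from its place by 20 mm or more (distance of short_foot from where it was at the start of the episode above 0.02 m).
It fails at once if the angle without ribs is moved from its place by 20 mm or more (distance of plain_angle from where it was at the start of the episode above 0.02 m).
It also fails if it takes over 125 s, if anything falls off the work surface, if the arm or the gripper's body presses on something with over 40 N, if the wrist force passes 120 N, or if a joint passes its speed limit or range.

### The arm

A 7-joint arm with a two-finger parallel gripper is mounted at the origin on the work surface. World frame = base frame: x ahead of the robot, y to its left, z up, the work surface at z = 0. Lengths are in mm, angles in rad, forces in N, time in s.
With the tool pointing down it reaches from about 400 to 900 mm from the base axis. Payload 5.5 kg.
Tool frame: the origin (TCP) lies midway between the tips of the shut fingers; the grasp point (between the pads) lies 19 mm behind it; z points along the fingers, y is the direction in which the jaws open and shut (so a half turn about z gives the same grasp; the last joint's range is limited). The gripper opens to 92 mm and grips with 3 to 60 N. Pads are 19 mm wide; open, the fingers measure 130 mm over their backs; the gripper's body (75 mm by 190 mm) begins 47 mm behind the grasp point.
Start: joints at [1.593, 0.501, -0.427, 1.55, 0.221, 1.138, -0.21], TCP at [155.046, -631.237, 226.729] pointing down, gripper open.
Joint ranges: [-2.88, 2.88], [-0.31, 2.03], [-1.54, 1.56], [0.2, 2.42], [-1.41, 4.55], [0.19, 2.02], [-2.57, 2.57]. Speed limits (rad/s): [2.57, 2.57, 3.14, 3.14, 3.14, 3.14, 3.14].

### API

Orientations are given as a rotation vector (axis times angle).
In Python, from plant import * gives the robot as it stands. The module is installed in compiled form; this text tells all that it offers.
- The arm moves only by the shell command python3 -m crank 'ROWS' [FORCE]. ROWS is JSON, a list of rows, each an object with "travel": the shift along the tool's x, y, z in m, a list of three; "turn": the turn, a rotation vector about the tool's x, y, z in degrees, a list of three; "jaw": the closure, from 0 (fully open) to 1 (shut). In form: [{"travel": [tx, ty, tz], "turn": [rx, ry, rz], "jaw": jaw}, ...]. A call has 1 to 5 rows; each row shifts and turns the commanded pose from where the row before left it, along the tool's axes as they then stand; what a row does not reach is not made up. A row lasts 1/12 s, in which the tool goes at most 41.7 mm and 7.16 degrees, less where a joint would pass 70% of its speed; a pose out of reach is approached as far as the arm can. A call is refused whole if a number of a shift passes 0.0417 or a number of a turn 7.16, either way. A call with a gripper value outside its range is refused whole. The fingers move at their own pace and stop on an object; FORCE is the grip in N (left out, the last holds). Time passes only in rows, so rows that do not move let the fingers close. It gives the time, the measured TCP pose, the force and the opening at its end, in the units of the state.
- read_state(): the state, without advancing time (a new reading comes with each control period).
- get_image(name): name is "scene" or "side" or "wrist"; returns the picture (400x640x3 uint8, red, green, blue); there is no depth.
- calibration(name): a dict with "fov_y" (degrees; the focal length in pixels is half the picture's height over the tangent of half this angle, whatever the lens; pixels are square), "cx", "cy" (the principal point, pixels), "k1" (the pictures are not rectified: a ray, as slopes to the right and down, at radius r is drawn at 1 + k1 r^2 times it, then the intrinsics apply), "R" (3x3) and "t" (3): a world point X has camera coordinates R X + t. Camera axes: x right, y down, z forward; pixel columns grow to the right and rows downward; lengths in mm; the calibration is good to about 2 mm. A picture is of the moment at which its call begins: read the wrist's pose just before it. calibration takes no time and is no camera call; for the wrist camera it gives the pose at the moment of the call.
- close_job(): hands the job in, once; it reports no verdict.
Trained networks look in the newest picture that a camera, given by its name, has taken for a name from the list of things; names that differ only in an ending like _2 or _b are one class to them, and where a whole thing is asked for, a point or a joint stands for the part that bears it (a point fixed in the world has none). Each returns a list of dicts, best first, with "score" (0 to 1); they miss things now and then, are a little off and sometimes report something else, mostly with a low value. They report only what shows in the picture. A call takes as long as a camera call. They do not tell look-alikes from the thing itself.
- boxes_of(label, camera): "xy" ([column, row] in pixels, amid what is visible of it).
- silhouettes(label, camera): "mask" (400x640 bool, what is visible of it) and "xy" ([column, row] in pixels, amid what is visible of it).
The state is a dict: "clock": time; "joints": joint angles; "dq": joint speeds; "joint_torque": joint torques, N m; "position": TCP position; "eef_rot": TCP orientation; "ft_force": force on the tool from outside, world axes, zero at the start; "torque": the same for the moment, N m; "grip_width": finger opening in mm.
Only numpy, scipy, OpenCV 4.12 (cv2) and the standard library are available. Lean on these libraries where they do the work, as an engineer would, in place of code of your own. Each camera call takes 0.05 s, during which the arm holds its last target.

## Working session

There is one attempt and no reset: what is moved stays moved. The work goes in short steps, Python scripts to look and compute and a shell command to move; the robot and the scene stay as the last step left them, time stands still between calls to the robot, and variables do not carry over. Pictures are saved under pics/ and viewed, and the job is handed in when it is done.

```bash
mkdir -p pics; ls; cat > h.py <<'E'
from plant import *
import numpy as np, cv2
from scipy.spatial.transform import Rotation as Ro
def cam(n):
    c=calibration(n); f=200/np.tan(np.radians(c['fov_y'])/2); return c,f
def ray(n,px,c=None):
    c=c or calibration(n); f=200/np.tan(np.radians(c['fov_y'])/2)
    K=np.array([[f,0,c['cx']],[0,f,c['cy']],[0,0,1.]])
    u=cv2.undistortPoints(np.array([[px]],float),K,np.array([c['k1'],0,0,0.]))[0,0]
    R=np.array(c['R']);t=np.array(c['t'])
    return -R.T@t, R.T@np.array([u[0],u[1],1.])
def atz(n,px,z,c=None):
    o,d=ray(n,px,c); return o+d*(z-o[2])/d[2]
def proj(n,X,c=None):
    c=c or calibration(n); f=200/np.tan(np.radians(c['fov_y'])/2)
    X=np.atleast_2d(X)@np.array(c['R']).T+np.array(c['t'])
    s=X[:,:2]/X[:,2:]; r2=(s**2).sum(1,keepdims=True)
    return s*(1+c['k1']*r2)*f+[c['cx'],c['cy']]
def save(im,p): cv2.imwrite('pics/'+p,cv2.cvtColor(im,cv2.COLOR_RGB2BGR))
E
python3 - <<'E'
from h import *
for n in ['scene','side','wrist']:
    save(get_image(n),n+'0.png'); c=calibration(n); print(n,c['fov_y'],c['k1'],-np.array(c['R']).T@c['t'])
s=read_state();print(s['clock'],s['position'],s['eef_rot'],s['grip_width'],s['ft_force'])
print(Ro.from_rotvec(s['eef_rot']).as_matrix().round(3))
E
```

```text
pics
scene 48.59735732781005 -0.11262275048697697 [ 985.81141052 -498.74045188  968.52331849]
side 49.26647950757174 -0.09977217356289393 [ 332.72185175 -800.81284445  855.31026889]
wrist 71.39596518176995 0.012135128538616497 [ 231.7284375  -611.04151298  383.8992018 ]
0.15 [ 154.86164565 -630.73214308  225.90230582] [-3.11734805e+00 -3.77255823e-01  1.52852037e-04] 91.8351021587799 [ 0.10407265 -0.26571595 -0.02690169]
[[ 0.971  0.239 -0.   ]
 [ 0.239 -0.971  0.001]
 [ 0.    -0.002 -1.   ]]
```

View pics/scene0.png

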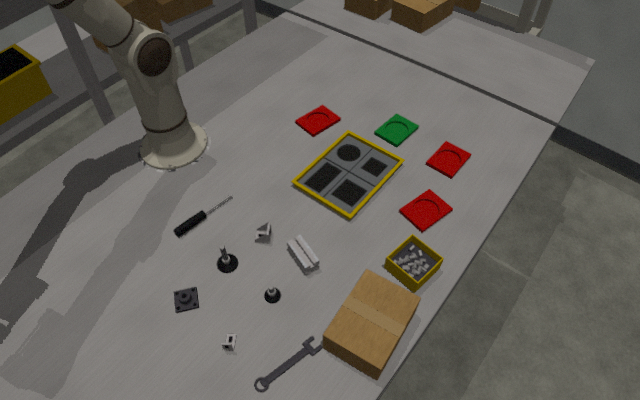

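View pics/side0.png

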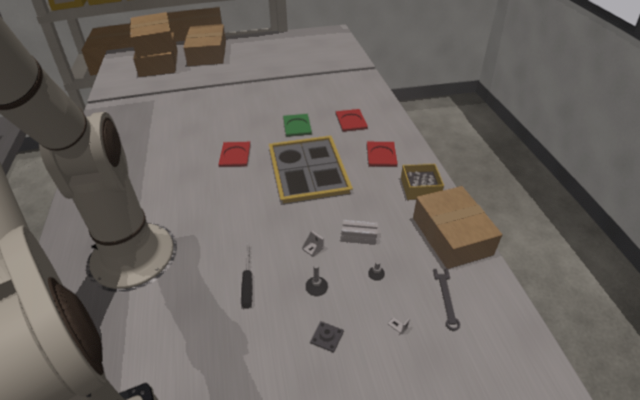

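View pics/wrist0.png

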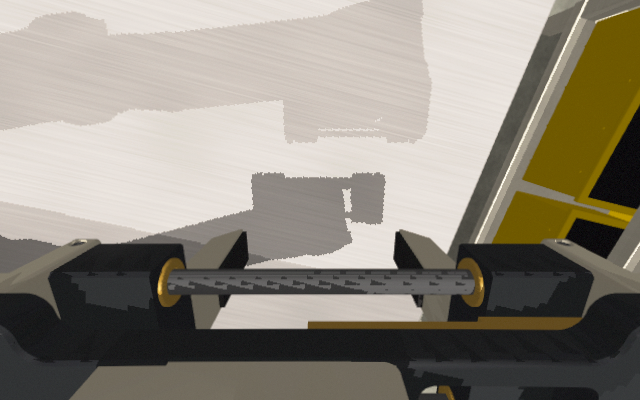

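The pictures show the tray at scene (348,172), side (309,168). The parts lie between it and the lower left: profile scene (303,254), tall foot (227,258), short foot (272,295), plate (186,299). The two brackets are at (264,232) and (230,342).

```bash
python3 - <<'E'
from h import *
zs=dict(profile=20,foot=10,base_plate=8,bracket=10,short_foot=10,plain_angle=10,nest_long=10,nest_round=10,nest_large_square=10,nest_small_square=10)
for n in ['scene','side']:
    im=get_image(n)
    for l,z in zs.items():
        print(n,l,[(round(d['score'],2),np.round(d['xy']).tolist(),atz(n,d['xy'],z)[:2].round().tolist()) for d in boxes_of(l,n)[:5]])
    b=cv2.resize(im[110:360,150:470] if n=='scene' else im[110:360,200:520],None,fx=2.5,fy=2.4,interpolation=cv2.INTER_CUBIC)
    save(b,n+'z.png')
E
```

```text
scene profile [(0.73, [301.0, 257.0], [590.0, -76.0])]
scene foot [(0.57, [229.0, 262.0], [452.0, -196.0]), (0.51, [187.0, 297.0], [443.0, -329.0])]
scene base_plate [(0.72, [186.0, 297.0], [441.0, -330.0])]
scene bracket [(0.73, [267.0, 233.0], [470.0, -71.0])]
scene short_foot [(0.52, [273.0, 294.0], [600.0, -193.0])]
scene plain_angle [(0.55, [230.0, 343.0], [606.0, -346.0])]
scene nest_long [(0.75, [323.0, 180.0], [471.0, 165.0]), (0.69, [347.0, 156.0], [470.0, 284.0])]
scene nest_round [(0.97, [315.0, 121.0], [296.0, 348.0]), (0.93, [449.0, 157.0], [716.0, 473.0]), (0.75, [426.0, 210.0], [760.0, 251.0]), (0.56, [395.0, 130.0], [523.0, 471.0])]
scene nest_large_square [(0.56, [349.0, 193.0], [558.0, 172.0]), (0.43, [323.0, 180.0], [472.0, 167.0])]
scene nest_small_square [(0.85, [373.0, 168.0], [559.0, 292.0]), (0.73, [188.0, 297.0], [445.0, -328.0])]
side profile [(0.78, [359.0, 233.0], [585.0, -73.0])]
side foot [(0.78, [316.0, 284.0], [445.0, -201.0])]
side base_plate []
side bracket [(0.66, [313.0, 245.0], [463.0, -79.0])]
side short_foot [(0.72, [376.0, 271.0], [595.0, -194.0])]
side plain_angle [(0.72, [397.0, 327.0], [593.0, -351.0]), (0.37, [296.0, 182.0], [462.0, 174.0])]
side nest_long [(0.83, [297.0, 179.0], [467.0, 185.0]), (0.23, [316.0, 153.0], [550.0, 300.0])]
side nest_round [(0.92, [351.0, 120.0], [710.0, 461.0]), (0.84, [299.0, 125.0], [526.0, 474.0]), (0.84, [380.0, 151.0], [754.0, 263.0]), (0.66, [234.0, 154.0], [291.0, 356.0]), (0.62, [286.0, 156.0], [454.0, 305.0])]
side nest_large_square [(0.66, [326.0, 179.0], [552.0, 167.0])]
side nest_small_square [(0.69, [319.0, 154.0], [558.0, 292.0])]
```

```bash
python3 - <<'E'
from h import *
im=cv2.imread('pics/scene0.png'); cv2.imwrite('pics/sb.png',cv2.resize(im[210:360,160:340],None,fx=4,fy=4,interpolation=cv2.INTER_CUBIC)); cv2.imwrite('pics/st.png',cv2.resize(im[120:225,280:420],None,fx=5,fy=5,interpolation=cv2.INTER_CUBIC))
E
```

```text
(no output)
```

View pics/sidez.png

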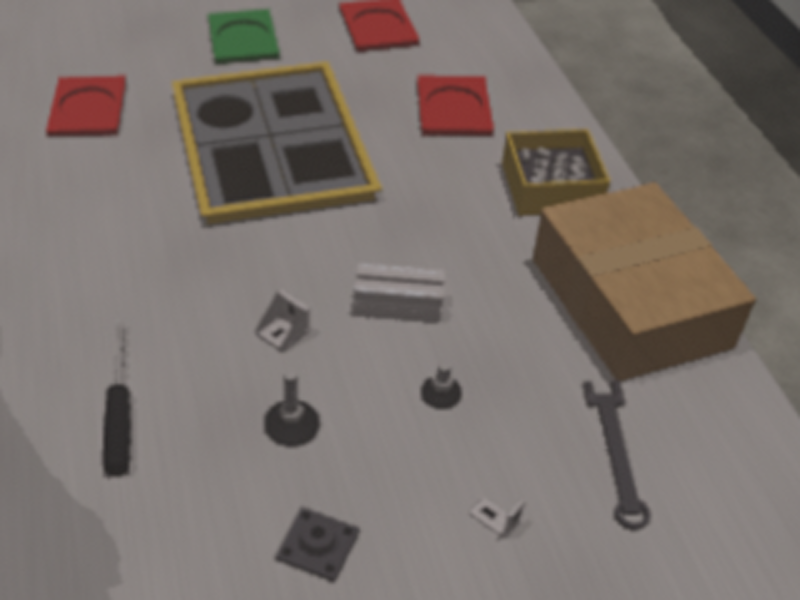

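View pics/sb.png

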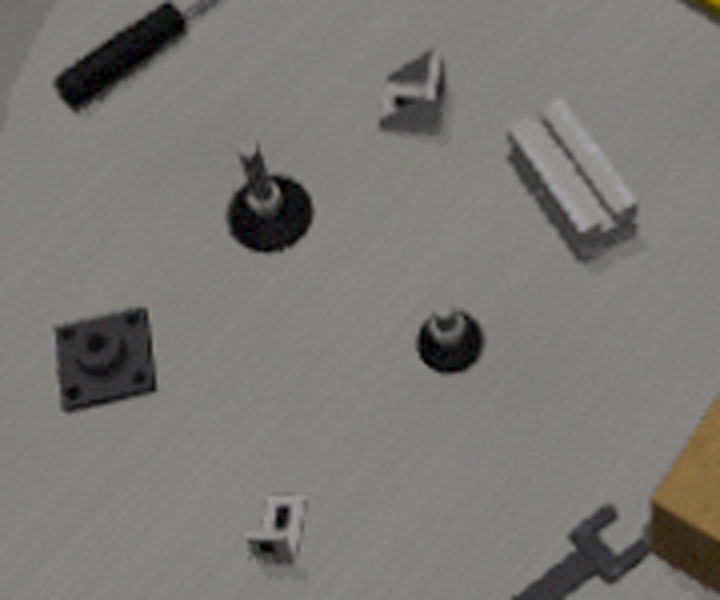

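View pics/st.png

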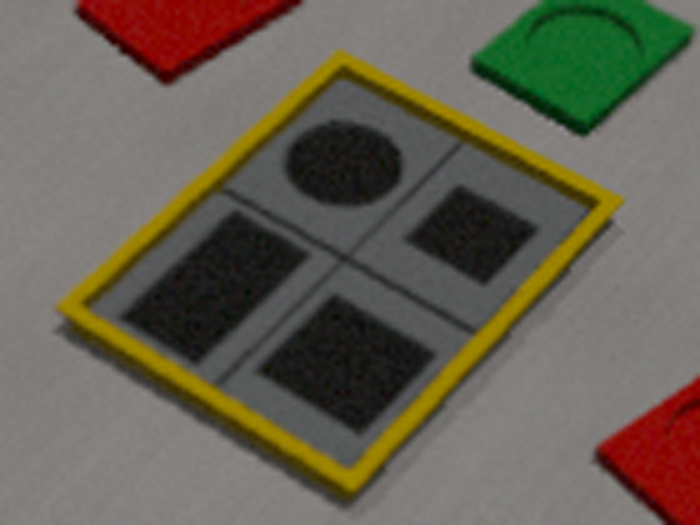

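```bash
cat >> h.py <<'E'
def tri(p1,p2,n1='scene',n2='side'):
    o1,d1=ray(n1,p1);o2,d2=ray(n2,p2); d1/=np.linalg.norm(d1);d2/=np.linalg.norm(d2)
    A=np.stack([d1,-d2],1); s=np.linalg.lstsq(A,o2-o1,rcond=None)[0]
    a=o1+s[0]*d1;b=o2+s[1]*d2
    return (a+b)/2, np.linalg.norm(a-b)
E
python3 - <<'E'
from h import *
C={}
for n,f,(x0,y0,x1,y1) in [('scene','scene0',(285,125,410,220)),('side','side0',(262,132,355,205))]:
    im=cv2.imread(f'pics/{f}.png'); h=cv2.cvtColor(im,cv2.COLOR_BGR2HSV)
    m=cv2.inRange(h,(20,150,90),(35,255,255)); k=np.zeros_like(m);k[y0:y1,x0:x1]=m[y0:y1,x0:x1]
    hull=cv2.convexHull(cv2.findNonZero(k))
    q=cv2.approxPolyDP(hull,6,True)[:,0]; print(n,q.tolist())
    # dark pockets
    g=cv2.cvtColor(im,cv2.COLOR_BGR2GRAY); d=np.zeros_like(g); d[y0:y1,x0:x1]=(g[y0:y1,x0:x1]<50)*255
    fl=np.zeros_like(d); cv2.fillConvexPoly(fl,hull,255); d&=cv2.erode(fl,np.ones((9,9)))
    N,l,s,c=cv2.connectedComponentsWithStats(d)
    C[n]=[c[i] for i in range(1,N) if s[i,4]>60]
    for i in range(1,N):
        if s[i,4]>60: print('pocket',s[i,4],c[i].round(1),atz(n,c[i],6)[:2].round(1))
E
```

```text
scene [[404, 160], [351, 217], [291, 181], [347, 130]]
pocket 301 [348.3 152.4] [461.4 302.6]
pocket 269 [374.  166.4] [555.3 302.7]
pocket 534 [322.4 177. ] [461.  175.3]
pocket 509 [348.8 192.2] [554.9 176.6]Traceback (most recent call last):
  File "<stdin>", line 6, in <module>
cv2.error: OpenCV(4.12.0) /io/opencv/modules/imgproc/src/convhull.cpp:143: error: (-215:Assertion failed) total >= 0 && (depth == CV_32F || depth == CV_32S) in function 'convexHull'
```

```bash
python3 - <<'E'
from h import *
im=cv2.imread('pics/side0.png'); g=cv2.cvtColor(im,cv2.COLOR_BGR2GRAY); h=cv2.cvtColor(im,cv2.COLOR_BGR2HSV)
print(h[135:150:2,305].tolist())
d=np.zeros_like(g); x0,y0,x1,y1=272,142,345,196; d[y0:y1,x0:x1]=(g[y0:y1,x0:x1]<62)*255
N,l,s,c=cv2.connectedComponentsWithStats(d,connectivity=4)
for i in range(1,N):
    if s[i,4]>60: print('pocket',s[i],c[i].round(1),atz('side',c[i],6)[:2].round(1))
# predicted outlines from hypothesised centre & yaw
cx,cy=510,236.5
for n in ['scene','side']:
  im=cv2.imread(f'pics/{n}0.png'); S=6
  a=(285,120) if n=='scene' else (260,130)
  big=cv2.resize(im[a[1]:a[1]+100,a[0]:a[0]+125],None,fx=S,fy=S,interpolation=cv2.INTER_CUBIC)
  def poly(P,col):
    p=(proj(n,P)-a+.5)*S; cv2.polylines(big,[p.round().astype(int)],True,col,1)
  for sx,sy,kind in [(-1,-1,'L'),(1,-1,'S'),(-1,1,'R'),(1,1,'s')]:
    X,Y=cx+sx*46.5,cy+sy*62.5
    hw={'L':(29,54),'S':(37,37),'s':(29,29)}.get(kind)
    for z,col in [(15,(0,255,0)),(7,(255,0,255))]:
      if hw: P=[(X+i*hw[0],Y+j*hw[1],z) for i,j in [(-1,-1),(1,-1),(1,1),(-1,1)]]
      else: P=[(X+36*np.cos(t),Y+36*np.sin(t),z) for t in np.linspace(0,6.28,30)]
      poly(np.array(P,float),col)
  cv2.imwrite(f'pics/fit_{n}.png',big)
E
```

```text
[[17, 16, 112], [14, 24, 138], [21, 113, 149], [20, 128, 102], [16, 30, 94], [0, 8, 98], [170, 8, 98], [170, 8, 97]]
pocket [310 147  19  11 158] [318.5 152.4] [559.5 306.4]
pocket [280 151  21  12 201] [289.6 156.3] [464.9 306.6]
pocket [314 169  27  17 343] [326.9 177. ] [558.3 180.4]
pocket [286 170  23  24 409] [296.4 181.6] [464.8 179.6]
```

View pics/fit_scene.png

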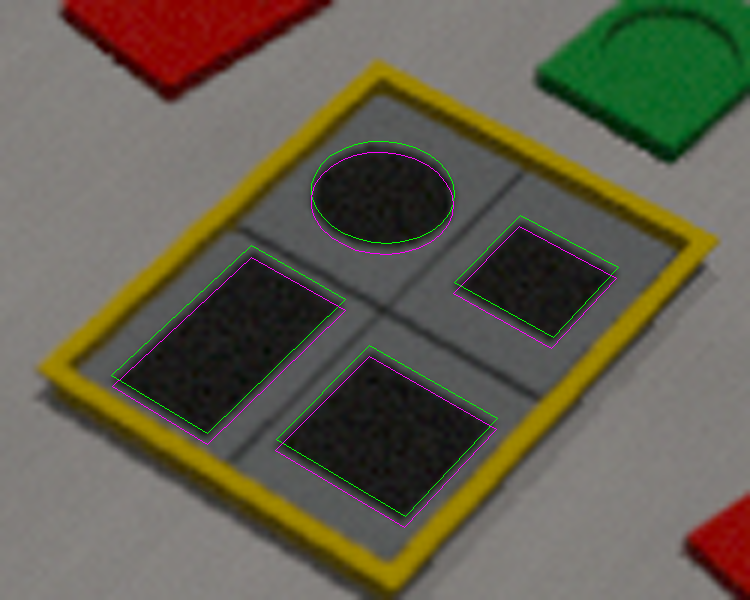

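View pics/fit_side.png

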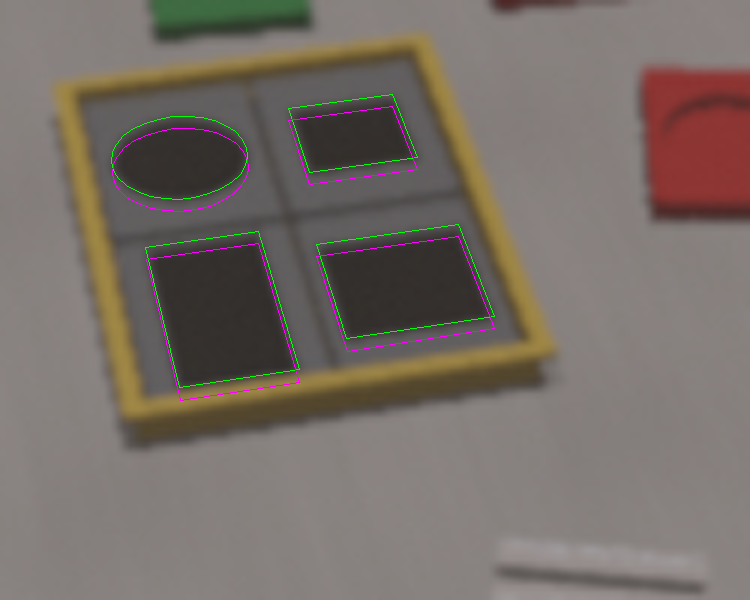

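The hypothesis fits in both views: tray axis-aligned, with nest x along world y and centre about (511,237). Next I fit the part poses from their silhouettes.

```bash
cat > fit.py <<'E'
from h import *
from scipy.optimize import minimize
def box(x0,x1,y0,y1,z0,z1): return np.array([(x,y,z) for x in (x0,x1) for y in (y0,y1) for z in (z0,z1)],float)
def cyl(r0,z0,z1,r1=None):
    t=np.linspace(0,2*np.pi,24,endpoint=False); r1=r0 if r1 is None else r1
    return np.vstack([np.c_[r0*np.cos(t),r0*np.sin(t),0*t+z0],np.c_[r1*np.cos(t),r1*np.sin(t),0*t+z1]])
def wedge(y0,y1): return np.array([(x,y,z) for y in (y0,y1) for x,z in [(-20,0),(20,0),(20,6),(-14,40),(-20,40)]],float)
M=dict(profile=[box(-45,45,-20,20,-20,20)],
 foot=[cyl(27,0,5),cyl(27,5,16,11),cyl(10.5,16,26),cyl(6,26,80)],
 base_plate=[box(-28,28,-28,28,0,8),cyl(15,8,24)],
 bracket=[box(-20,20,-20,20,0,6),box(-20,-14,-20,20,0,40),wedge(-20,-14.5),wedge(14.5,20)],
 short_foot=[cyl(20,0,5),cyl(20,5,16,9),cyl(9,14,22),cyl(5,22,46)],
 plain_angle=[box(-20,20,-11,11,0,4),box(-20,-16,-11,11,0,40)])
S=4
def render(n,c,parts,x,y,yaw,z,off,shape):
    m=np.zeros(shape,np.uint8); Rz=Ro.from_euler('z',yaw).as_matrix()
    for P in parts:
        p=(proj(n,P@Rz.T+[x,y,z],c)-off+.5)*S
        cv2.fillConvexPoly(m,cv2.convexHull(p.astype(np.float32)).round().astype(np.int32),1)
    return m
def fit(label,masks,x0,z,yaws):
    parts=M[label]; data=[]
    for n,mk in masks.items():
        ys,xs=np.nonzero(mk); off=np.array([xs.min()-15,ys.min()-15]); w,h=xs.max()-xs.min()+31,ys.max()-ys.min()+31
        sub=mk[max(off[1],0):off[1]+h,max(off[0],0):off[0]+w].astype(np.float32); off=np.maximum(off,0)
        big=(cv2.resize(sub,None,fx=S,fy=S,interpolation=cv2.INTER_LINEAR)>.5).astype(np.uint8)
        data.append((n,calibration(n),off,big))
    def cost(v):
        s=0
        for n,c,off,b in data:
            r=render(n,c,parts,v[0]*10,v[1]*10,v[2],z,off,b.shape); s+=1-(r&b).sum()/max((r|b).sum(),1)
        return s/len(data)
    best=None
    for yw in yaws:
        v0=np.array([x0[0]/10,x0[1]/10,yw])
        r=minimize(cost,v0,method='Nelder-Mead',options=dict(initial_simplex=[v0,v0+[1,0,0],v0+[0,1,0],v0+[0,0,.25]],maxiter=120,xatol=.01,fatol=1e-4))
        if best is None or r.fun<best.fun: best=r
    return best.x[0]*10,best.x[1]*10,best.x[2],best.fun
def outline(im,n,label,x,y,yaw,z,col=(0,255,0),c=None):
    Rz=Ro.from_euler('z',yaw).as_matrix()
    for P in M[label]:
        p=proj(n,P@Rz.T+[x,y,z],c); cv2.polylines(im,[cv2.convexHull((p*8).astype(np.float32)).round().astype(np.int32)],True,col,1,cv2.LINE_AA,3)
E
cat > run1.py <<'E'
from fit import *
ims={n:get_image(n) for n in ('scene','side')}
init=dict(profile=(588,-75),foot=(448,-198),base_plate=(441,-330),bracket=(466,-75),short_foot=(597,-194),plain_angle=(600,-349))
res={}
for l,x0 in init.items():
    mk={}
    for n in ims:
        z=20 if l=='profile' else 8
        for d in silhouettes(l,n):
            if np.linalg.norm(atz(n,d['xy'],z)[:2]-x0)<50: mk[n]=d['mask'];break
    if not mk: print(l,'none');continue
    for name,mm in [('both',mk)]+[(k,{k:v}) for k,v in mk.items()]:
        r=fit(l,mm,x0,20 if l=='profile' else 0,[0] if 'foot' in l else np.arange(-3,3.2,.6))
        print(l,name,np.round(r,3),[int(v.sum()) for v in mm.values()])
        if name=='both': res[l]=r
for n in ims:
    im=ims[n].copy(); a=(150,200) if n=='scene' else (290,205)
    im=cv2.resize(im,None,fx=5,fy=5,interpolation=cv2.INTER_CUBIC)
    big=im[a[1]*5:(a[1]+160)*5, a[0]*5:(a[0]+(190 if n=='scene' else 140))*5].copy()
    for l,r in res.items():
        Rz=Ro.from_euler('z',r[2]).as_matrix()
        for P in M[l]:
            p=(proj(n,P@Rz.T+[r[0],r[1],20 if l=='profile' else 0])-a+.5)*5
            cv2.polylines(big,[cv2.convexHull(p.astype(np.float32)).round().astype(np.int32)],True,(0,255,0),1)
    save(cv2.resize(big,None,fx=.75,fy=.75) ,f'parts_{n}.png')
E
python3 run1.py
```

```text
profile both [ 5.87689e+02 -6.74420e+01 -3.40000e-01  4.30000e-02] [753]
profile side [ 5.87689e+02 -6.74420e+01 -3.40000e-01  4.30000e-02] [753]
foot both [ 4.44802e+02 -1.97503e+02 -8.00000e-03  8.00000e-02] [361, 431]
foot scene [ 4.45045e+02 -1.97793e+02  1.78000e-01  9.20000e-02] [361]
foot side [ 4.44216e+02 -1.97455e+02  2.59000e-01  6.60000e-02] [431]
base_plate both [ 4.40219e+02 -3.35638e+02 -2.14100e+00  1.34000e-01] [465]
base_plate scene [ 4.40219e+02 -3.35638e+02 -2.14100e+00  1.34000e-01] [465]
bracket both [ 4.61294e+02 -7.95990e+01 -2.65500e+00  1.20000e-01] [298, 368]
bracket scene [ 4.63263e+02 -8.01940e+01  3.69100e+00  6.40000e-02] [298]
bracket side [ 4.58592e+02 -7.96530e+01 -2.53800e+00  5.40000e-02] [368]
short_foot both [ 5.95501e+02 -1.92830e+02  1.64000e-01  8.40000e-02] [219, 226]
short_foot scene [ 5.95860e+02 -1.92745e+02 -4.70000e-02  6.20000e-02] [219]
short_foot side [ 5.94522e+02 -1.93775e+02  1.67000e-01  8.60000e-02] [226]
plain_angle both [ 5.99028e+02 -3.41800e+02  2.24600e+00  2.05000e-01] [207, 173]
plain_angle scene [ 6.01749e+02 -3.41823e+02  2.18800e+00  1.25000e-01] [207]
plain_angle side [ 5.97161e+02 -3.42245e+02  2.22500e+00  2.04000e-01] [173]
```

```bash
ls pics
```

```text
fit_scene.png
fit_side.png
parts_scene.png
parts_side.png
sb.png
scene0.png
scenez.png
side0.png
sidez.png
st.png
wrist0.png
```

View pics/parts_scene.png

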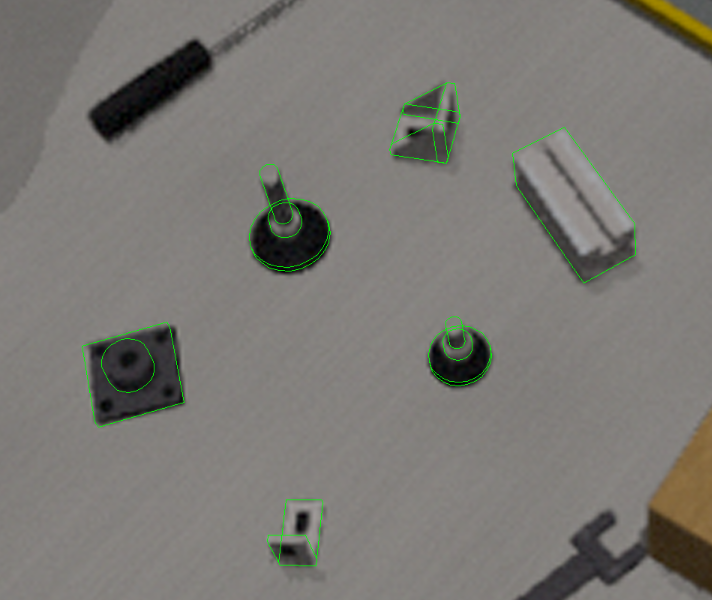

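View pics/parts_side.png

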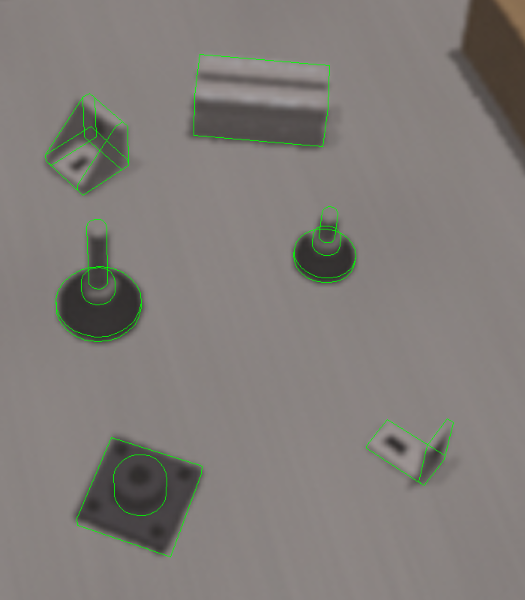

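The overlays match all the parts. The upright leg of the bracket faces up and right in the side view, so its yaw is about -2.6. I go for the base plate first.

```bash
cat > need.py <<'E'
import sys
from h import *
x,y,z,a=map(float,sys.argv[1:5])
s=read_state(); R=Ro.from_rotvec(s['eef_rot']).as_matrix(); p=np.array(s['position'])
d=R.T@(np.array([x,y,z])-p)/1000
ca=np.radians(a); T=np.array([[np.cos(ca),np.sin(ca),0],[np.sin(ca),-np.cos(ca),0],[0,0,-1]]).T
T=np.array([[np.cos(ca),np.sin(ca),0],[np.sin(ca),-np.cos(ca),0],[0,0,-1.]]);T=T  # columns: x_t,y_t,z_t
rv=np.degrees(Ro.from_matrix(R.T@T).as_rotvec())
d2=T.T@(np.array([x,y,z])-p)/1000
n=max(np.abs(d).max()/.0405,1)
print('t',round(s['clock'],2),'pos',p.round(1),'a',round(np.degrees(np.arctan2(R[1,0],R[0,0])),1),'w',round(s['grip_width'],1),'q',np.round(s['joints'],2),'F',np.round(s['ft_force'],1))
print('travel now-axes',d.round(4),'| after turn',d2.round(4),'turn',rv.round(2),'rows>=',round(n,1),round(np.abs(rv).max()/7.1,1))
E
python3 need.py 440.2 -335.6 150 57.3
```

```text
t 1.95 pos [ 155.1 -631.2  226.7] a 13.8 w 91.6 q [ 1.59  0.5  -0.43  1.55  0.22  1.14 -0.21] F [ 0.6  0.1 -0.2]
travel now-axes [ 0.3474 -0.2191  0.0767] | after turn [0.4028 0.0802 0.0767] turn [  0.   -0.  -43.5] rows>= 8.6 6.1
```

```bash
python3 -m crank '[{"travel":[0,0,0],"turn":[0,0,-7.1],"jaw":0.3},{"travel":[0,0,0],"turn":[0,0,-7.1],"jaw":0.3},{"travel":[0,0,0],"turn":[0,0,-7.1],"jaw":0.3},{"travel":[0,0,0],"turn":[0,0,-7.1],"jaw":0.3},{"travel":[0,0,0],"turn":[0,0,-7.1],"jaw":0.3}]'; python3 need.py 440.2 -335.6 150 57.3
```

```text
clock: 2.37
position: [155.0, -631.3, 226.8]
eef_rot: [2.851, 1.319, -0.0]
ft_force: [0.3, 0.4, 0.4]
grip_width: 65.6
t 2.37 pos [ 155.  -631.3  226.8] a 49.6 w 65.6 q [ 1.68  0.53 -0.56  1.55  0.29  1.15  0.36] F [0.3 0.4 0.4]
travel now-axes [0.4099 0.0259 0.0767] | after turn [0.4028 0.0802 0.0768] turn [ 0.    0.   -7.65] rows>= 10.1 1.1
```

```bash
python3 -m crank '[{"travel":[0,0,0],"turn":[0,0,-7.1],"jaw":0.3},{"travel":[0.04,0.008,0.0077],"turn":[0,0,0],"jaw":0.3},{"travel":[0.04,0.008,0.0077],"turn":[0,0,0],"jaw":0.3},{"travel":[0.04,0.008,0.0077],"turn":[0,0,0],"jaw":0.3},{"travel":[0.04,0.008,0.0077],"turn":[0,0,0],"jaw":0.3}]'; python3 -m crank '[{"travel":[0.04,0.008,0.0077],"turn":[0,0,0],"jaw":0.3},{"travel":[0.04,0.008,0.0077],"turn":[0,0,0],"jaw":0.3},{"travel":[0.04,0.008,0.0077],"turn":[0,0,0],"jaw":0.3},{"travel":[0.02,0.004,0.0038],"turn":[0,0,0],"jaw":0.3},{"travel":[0,0,0],"turn":[0,0,0],"jaw":0.3}]'; python3 need.py 440.2 -335.6 150 57.3; python3 - <<'E'
from h import *
save(get_image('wrist'),'w1.png')
E
```

```text
clock: 2.78
position: [271.0, -514.6, 195.8]
eef_rot: [2.769, 1.483, 0.0]
ft_force: [1.0, -0.8, -0.7]
grip_width: 64.3
clock: 3.2
position: [375.9, -408.6, 168.8]
eef_rot: [-2.76, -1.497, -0.005]
ft_force: [0.6, 1.4, 0.4]
grip_width: 64.1
t 3.2 pos [ 375.9 -408.6  168.8] a 56.9 w 64.1 q [ 1.31  0.45 -0.66  1.84  0.32  0.97 -0.07] F [0.6 1.4 0.4]
travel now-axes [0.0962 0.0141 0.0192] | after turn [0.0962 0.0147 0.0188] turn [ 0.02 -0.19 -0.35] rows>= 2.4 0.0
```

View pics/w1.png

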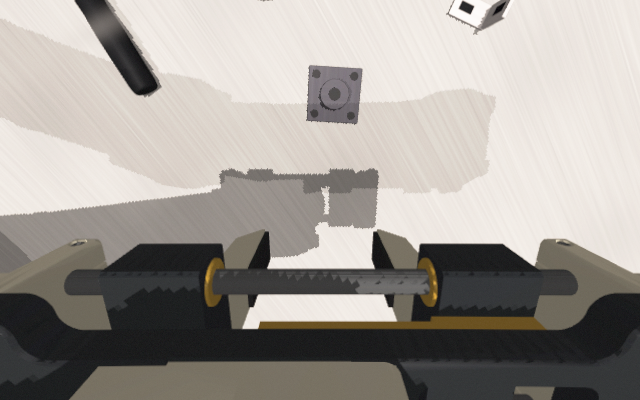

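The wrist picture shows the plate ahead at (334,95), nearly square to the jaws. I refine with the wrist camera.

```bash
python3 - <<'E'
from fit import *
get_image('wrist')
for d in silhouettes('base_plate','wrist')[:2]:
    print(d['score'],d['xy'],d['mask'].sum(), atz('wrist',d['xy'],8))
    if d['mask'].sum()>500:
        r=fit('base_plate',{'wrist':d['mask']},(440,-336),0,[1.0,.9,1.1]); print(np.round(r,3), np.degrees(r[2]))
print(atz('wrist',(335,94),24))
E
python3 -m crank '[{"travel":[0.032,0.0047,0.006],"turn":[0,0,0],"jaw":0.3},{"travel":[0.032,0.0047,0.006],"turn":[0,0,0],"jaw":0.3},{"travel":[0.032,0.0047,0.006],"turn":[0,0,0],"jaw":0.3},{"travel":[0,0,0],"turn":[0,0,0],"jaw":0.3},{"travel":[0,0,0],"turn":[0,0,0],"jaw":0.3}]'; python3 need.py 440.2 -335.6 60 57.3
```

```text
[ 436.49338615 -341.71098532   24.        ]
clock: 3.77
position: [436.3, -342.1, 151.0]
eef_rot: [-2.768, -1.487, -0.0]
ft_force: [-0.5, -1.1, 0.4]
grip_width: 64.1
t 3.77 pos [ 436.3 -342.1  151. ] a 56.5 w 64.1 q [ 1.14  0.47 -0.67  1.86  0.36  0.94 -0.27] F [-0.5 -1.1  0.4]
travel now-axes [ 0.0076 -0.0004  0.091 ] | after turn [ 0.0076 -0.0003  0.091 ] turn [ 0.   -0.01 -0.81] rows>= 2.2 0.1
```

```bash
python3 - <<'E'
from h import *
c=calibration('wrist'); im=get_image('wrist')
for P,col in [((440.2,-335.6,24),(255,0,0)),((436.5,-341.7,24),(0,0,255))]:
    p=proj('wrist',np.array(P,float),c)[0]; print(p); cv2.drawMarker(im,tuple(p.round().astype(int).tolist()),col,0,15,1)
save(im,'w2.png')
E
```

```text
[320.84321691 184.2621393 ]
[321.11436881 190.77033834]
```

View pics/w2.png

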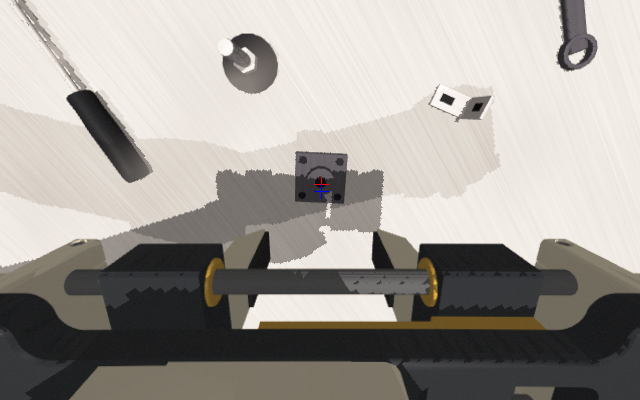

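```bash
python3 - <<'E'
from h import *
im=cv2.imread('pics/w2.png')[140:215,280:360]; cv2.imwrite('pics/w2z.png',cv2.resize(im,None,fx=8,fy=8,interpolation=cv2.INTER_NEAREST))
E
```

```text
(no output)
```

View pics/w2z.png

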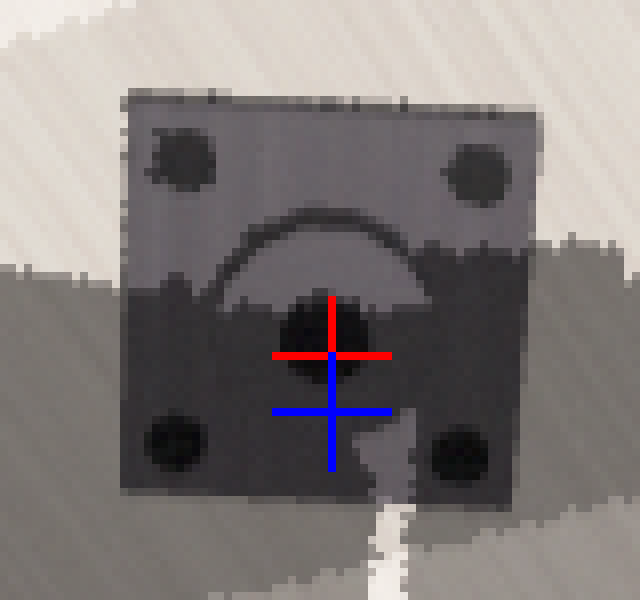

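Red mark (the two-camera fit) is within 2 px of the boss centre at (320.5,182). I aim at (441.2,-334) and descend.

```bash
python3 need.py 441.2 -334 11 57.3; python3 -m crank '[{"travel":[0.009,0,0.03],"turn":[0,0,-0.8],"jaw":0.3},{"travel":[0,0,0.035],"turn":[0,0,0],"jaw":0.3},{"travel":[0,0,0.035],"turn":[0,0,0],"jaw":0.3},{"travel":[0,0,0.02],"turn":[0,0,0],"jaw":0.3},{"travel":[0,0,0],"turn":[0,0,0],"jaw":0.3}]'; python3 need.py 441.2 -334 11 57.3
```

```text
t 3.82 pos [ 435.2 -343.7  151. ] a 56.3 w 64.0 q [ 1.15  0.47 -0.67  1.86  0.36  0.94 -0.27] F [-0.5 -0.1  0.6]
travel now-axes [ 0.0115 -0.0004  0.14  ] | after turn [ 0.0114 -0.0003  0.14  ] turn [-0.    0.05 -0.96] rows>= 3.5 0.1
clock: 4.23
position: [435.9, -335.8, 26.7]
eef_rot: [-2.756, -1.495, 0.007]
ft_force: [-1.1, 0.6, 0.2]
grip_width: 64.0
t 4.23 pos [ 435.9 -335.8   26.7] a 57.0 w 64.0 q [ 1.04  0.65 -0.56  1.92  0.51  0.72 -0.39] F [-1.1  0.6  0.2]
travel now-axes [0.0044 0.0036 0.0157] | after turn [0.0044 0.0035 0.0157] turn [-0.46  0.05 -0.34] rows>= 1 0.1
```

```bash
python3 -m crank '[{"travel":[0,0,0],"turn":[0,0,0],"jaw":0.3},{"travel":[0,0,0],"turn":[0,0,0],"jaw":0.3}]'; python3 need.py 441.2 -334 11 57.3
```

```text
clock: 4.4
position: [441.1, -336.9, 32.4]
eef_rot: [2.758, 1.5, 0.001]
ft_force: [0.2, -0.9, 0.5]
grip_width: 64.3
t 4.4 pos [ 441.1 -336.9   32.4] a 57.1 w 64.3 q [ 1.05  0.64 -0.57  1.92  0.51  0.73 -0.39] F [ 0.2 -0.9  0.5]
travel now-axes [ 0.0025 -0.0016  0.0213] | after turn [ 0.0025 -0.0015  0.0214] turn [ 0.12  0.03 -0.23] rows>= 1 0.0
```

```bash
python3 -m crank '[{"travel":[0.001,-0.001,0.011],"turn":[0,0,0],"jaw":0.3},{"travel":[0.001,0,0.01],"turn":[0,0,0],"jaw":0.3},{"travel":[0,0,0],"turn":[0,0,0],"jaw":0.3},{"travel":[0,0,0],"turn":[0,0,0],"jaw":0.3}]'; python3 need.py 441.2 -334 11 57.3; python3 -m crank '[{"travel":[0,0,0],"turn":[0,0,0],"jaw":1},{"travel":[0,0,0],"turn":[0,0,0],"jaw":1},{"travel":[0,0,0],"turn":[0,0,0],"jaw":1},{"travel":[0,0,0],"turn":[0,0,0],"jaw":1},{"travel":[0,0,0],"turn":[0,0,0],"jaw":1}]' 45;python3 need.py 441.2 -334 150 57.3
```

```text
clock: 4.73
position: [440.8, -332.4, 9.7]
eef_rot: [-2.757, -1.504, 0.001]
ft_force: [-0.4, 0.1, 0.3]
grip_width: 63.9
t 4.73 pos [ 440.8 -332.4    9.7] a 57.2 w 63.9 q [ 1.02  0.67 -0.54  1.93  0.53  0.69 -0.42] F [-0.4  0.1  0.3]
travel now-axes [-0.0011  0.0012 -0.0013] | after turn [-0.0011  0.0012 -0.0013] turn [-0.05  0.01 -0.08] rows>= 1 0.0
clock: 5.15
position: [441.3, -332.8, 10.2]
eef_rot: [2.758, 1.504, 0.0]
ft_force: [1.3, 0.9, -0.1]
grip_width: 35.5
t 5.15 pos [ 441.3 -332.8   10.2] a 57.2 w 35.5 q [ 1.02  0.67 -0.54  1.93  0.53  0.69 -0.42] F [ 1.3  0.9 -0.1]
travel now-axes [-0.0011  0.0007 -0.1398] | after turn [-0.001   0.0006 -0.1398] turn [ 0.02  0.   -0.1 ] rows>= 3.5 0.0
```

```bash
python3 -m crank '[{"travel":[0,0,0],"turn":[0,0,0],"jaw":1},{"travel":[0,0,0],"turn":[0,0,0],"jaw":1},{"travel":[0,0,-0.02],"turn":[0,0,0],"jaw":1},{"travel":[0,0,-0.04],"turn":[0,0,0],"jaw":1},{"travel":[0,0,-0.04],"turn":[0,0,0],"jaw":1}]';  python3 -m crank '[{"travel":[0,0,-0.04],"turn":[0,0,0],"jaw":1},{"travel":[0,0,0],"turn":[0,0,0],"jaw":1}]'; python3 need.py 557.5 175 150 90
```

```text
clock: 5.57
position: [439.1, -331.1, 109.0]
eef_rot: [-2.753, -1.502, 0.003]
ft_force: [1.6, -2.2, -2.9]
grip_width: 28.9
clock: 5.73
position: [445.5, -334.8, 157.2]
eef_rot: [2.749, 1.499, 0.007]
ft_force: [2.7, -1.2, -2.8]
grip_width: 29.1
t 5.73 pos [ 445.5 -334.8  157.2] a 57.2 w 29.1 q [ 1.14  0.46 -0.68  1.85  0.36  0.94 -0.28] F [ 2.7 -1.2 -2.8]
travel now-axes [ 0.4892 -0.1819  0.0046] | after turn [0.5098 0.112  0.0072] turn [  0.62   0.25 -32.78] rows>= 12.1 4.6
```

```bash
python3 -m crank '[{"travel":[0,0,0],"turn":[0,0,-6.55],"jaw":1},{"travel":[0,0,0],"turn":[0,0,-6.55],"jaw":1},{"travel":[0,0,0],"turn":[0,0,-6.55],"jaw":1},{"travel":[0,0,0],"turn":[0,0,-6.55],"jaw":1},{"travel":[0,0,0],"turn":[0,0,-6.55],"jaw":1}]';  python3 -m crank '[{"travel":[0.035,0.008,0],"turn":[0,0,0],"jaw":1},{"travel":[0.035,0.008,0],"turn":[0,0,0],"jaw":1},{"travel":[0.035,0.008,0],"turn":[0,0,0],"jaw":1},{"travel":[0.035,0.008,0],"turn":[0,0,0],"jaw":1},{"travel":[0.035,0.008,0],"turn":[0,0,0],"jaw":1}]'; python3 need.py 557.5 175 150 90
```

```text
clock: 6.15
position: [440.2, -332.3, 149.0]
eef_rot: [-2.215, -2.226, 0.001]
ft_force: [-0.1, 0.6, -3.9]
grip_width: 28.8
clock: 6.57
position: [480.4, -156.2, 149.1]
eef_rot: [-2.222, -2.219, 0.001]
ft_force: [1.6, -0.9, -3.4]
grip_width: 28.7
t 6.57 pos [ 480.4 -156.2  149.1] a 89.9 w 28.7 q [ 0.97  0.44 -0.86  1.97  0.42  0.92 -0.11] F [ 1.6 -0.9 -3.4]
travel now-axes [ 0.3313  0.0765 -0.0008] | after turn [ 0.3312  0.0771 -0.0009] turn [-0.08 -0.03 -0.09] rows>= 8.2 0.0
```

```bash
python3 -m crank '[{"travel":[0.035,0.008,0],"turn":[0,0,0],"jaw":1},{"travel":[0.035,0.008,0],"turn":[0,0,0],"jaw":1},{"travel":[0.035,0.008,0],"turn":[0,0,0],"jaw":1},{"travel":[0.035,0.008,0],"turn":[0,0,0],"jaw":1},{"travel":[0.035,0.008,0],"turn":[0,0,0],"jaw":1}]'; python3 need.py 557.5 175 150 90
```

```text
clock: 6.98
position: [520.7, 18.6, 149.2]
eef_rot: [-2.222, -2.22, 0.002]
ft_force: [0.1, -0.0, -2.8]
grip_width: 28.6
t 6.98 pos [520.7  18.6 149.2] a 89.9 w 28.6 q [ 0.61  0.48 -0.87  1.93  0.45  0.94 -0.48] F [ 0.1 -0.  -2.8]
travel now-axes [ 0.1565  0.0366 -0.001 ] | after turn [ 0.1564  0.0368 -0.0008] turn [-0.08  0.02 -0.07] rows>= 3.9 0.0
```

```bash
python3 -m crank '[{"travel":[0.038,0.009,0],"turn":[0,0,0],"jaw":1},{"travel":[0.038,0.009,0],"turn":[0,0,0],"jaw":1},{"travel":[0.038,0.009,0],"turn":[0,0,0],"jaw":1},{"travel":[0.038,0.009,0],"turn":[0,0,0],"jaw":1},{"travel":[0,0,0.03],"turn":[0,0,0],"jaw":1}]';python3 -m crank '[{"travel":[0,0,0.035],"turn":[0,0,0],"jaw":1},{"travel":[0,0,0],"turn":[0,0,0],"jaw":1},{"travel":[0,0,0],"turn":[0,0,0],"jaw":1}]'; python3 need.py 557.5 175 50 90; python3 - <<'E'
from h import *
a=get_image('scene')[100:240,270:430]; b=get_image('side')[100:240,230:390]
save(cv2.resize(np.hstack([a,b]),None,fx=2.5,fy=2.5,interpolation=cv2.INTER_CUBIC),'p1.png'); save(get_image('wrist'),'p1w.png')
E
```

```text
clock: 7.4
position: [561.2, 182.7, 125.3]
eef_rot: [-2.211, -2.231, -0.026]
ft_force: [2.6, 2.7, -2.0]
grip_width: 28.8
clock: 7.65
position: [554.9, 168.1, 82.4]
eef_rot: [-2.22, -2.219, 0.009]
ft_force: [0.4, -0.4, -2.4]
grip_width: 28.5
t 7.65 pos [554.9 168.1  82.4] a 90.0 w 28.5 q [ 0.24  0.67 -0.78  1.82  0.58  0.9  -0.81] F [ 0.4 -0.4 -2.4]
travel now-axes [0.007  0.0028 0.0324] | after turn [0.0069 0.0026 0.0324] turn [-0.37  0.11 -0.03] rows>= 1 0.1
```

View pics/p1.png

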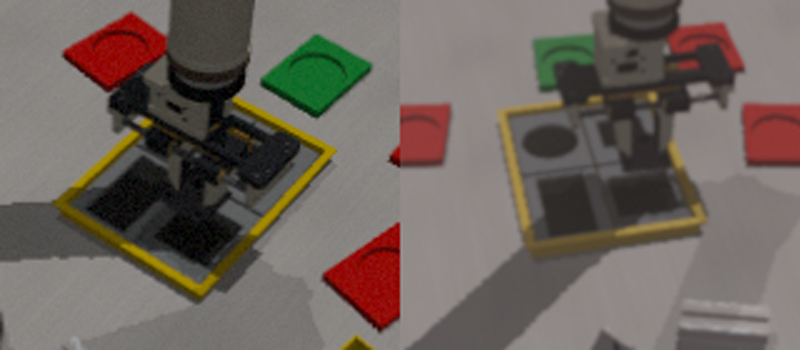

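View pics/p1w.png

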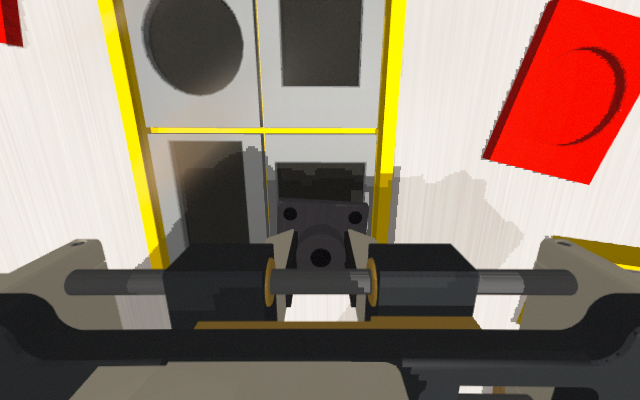

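The plate is held level and square over the large pocket (side view (640,170) of the crop). The wrist view shows the small pocket's near rim at (281,86)–(361,86). I'll use that to check the tray position.

```bash
python3 - <<'E'
from h import *
for px in [(281,86),(361,86)]: print('small rim expect (528.5/586.5,271)',atz('wrist',px,15).round(1))
print('seam', atz('wrist',(262,131),15).round(1),'exp 511,237')
print('large far rim exp 520.5..594.5,212',atz('wrist',(278,163),15).round(1),atz('wrist',(365,163),15).round(1))
E
python3 -m crank '[{"travel":[0.0065,0.0025,0.02],"turn":[0,0,0],"jaw":1},{"travel":[0,0,0.02],"turn":[0,0,0],"jaw":1},{"travel":[0,0,0],"turn":[0,0,0],"jaw":1},{"travel":[0,0,0],"turn":[0,0,0],"jaw":1}]'; python3 need.py 557.5 175 20 90
```

```text
small rim expect (528.5/586.5,271) [528.6 268.9  15. ]
small rim expect (528.5/586.5,271) [589.9 268.8  15. ]
seam [511.8 235.4  15. ] exp 511,237
large far rim exp 520.5..594.5,212 [523.4 209.5  15. ] [595.7 209.3  15. ]
clock: 8.13
position: [560.3, 175.1, 45.8]
eef_rot: [2.223, 2.219, -0.0]
ft_force: [-0.7, 0.1, -3.0]
grip_width: 28.9
t 8.13 pos [560.3 175.1  45.8] a 89.9 w 28.9 q [ 0.2   0.72 -0.74  1.83  0.63  0.85 -0.86] F [-0.7  0.1 -3. ]
travel now-axes [-0.0001 -0.0028  0.0258] | after turn [-0.0001 -0.0028  0.0258] turn [-0.    0.02 -0.1 ] rows>= 1 0.0
```

```bash
python3 -m crank '[{"travel":[0,-0.001,0.012],"turn":[0,0,0],"jaw":1},{"travel":[0,0,0.012],"turn":[0,0,0],"jaw":1},{"travel":[0,0,0],"turn":[0,0,0],"jaw":1},{"travel":[0,0,0],"turn":[0,0,0],"jaw":1}]'; python3 need.py 558 174.5 17 90
```

```text
clock: 8.47
position: [558.4, 175.2, 20.4]
eef_rot: [-2.222, -2.22, 0.002]
ft_force: [0.5, 0.7, -3.3]
grip_width: 28.6
t 8.47 pos [558.4 175.2  20.4] a 89.9 w 28.6 q [ 0.18  0.75 -0.71  1.84  0.67  0.81 -0.88] F [ 0.5  0.7 -3.3]
travel now-axes [-0.0007 -0.0004  0.0034] | after turn [-0.0007 -0.0004  0.0034] turn [-0.08  0.04 -0.06] rows>= 1 0.0
```

```bash
python3 -m crank '[{"travel":[0,0,0.003],"turn":[0,0,0],"jaw":1},{"travel":[0,0,0],"turn":[0,0,0],"jaw":1},{"travel":[0,0,0],"turn":[0,0,0],"jaw":1}]'; python3 -m crank '[{"travel":[0,0,0.0015],"turn":[0,0,0],"jaw":1},{"travel":[0,0,0],"turn":[0,0,0],"jaw":1},{"travel":[0,0,0],"turn":[0,0,0],"jaw":1}]'
```

```text
clock: 8.72
position: [559.3, 175.9, 18.3]
eef_rot: [2.222, 2.22, 0.001]
ft_force: [-0.2, -0.3, -2.7]
grip_width: 28.5
clock: 8.97
position: [559.3, 175.9, 18.1]
eef_rot: [2.221, 2.22, 0.0]
ft_force: [-4.0, -1.6, 9.6]
grip_width: 28.9
```

Contact at about 10 N. I release and rise.

```bash
python3 -m crank '[{"travel":[0,0,-0.0015],"turn":[0,0,0],"jaw":0.5},{"travel":[0,0,0],"turn":[0,0,0],"jaw":0.5},{"travel":[0,0,0],"turn":[0,0,0],"jaw":0.5},{"travel":[0,0,-0.03],"turn":[0,0,0],"jaw":0.5},{"travel":[0,0,-0.04],"turn":[0,0,0],"jaw":0.5}]';  python3 -m crank '[{"travel":[0,0,-0.04],"turn":[0,0,0],"jaw":0.2},{"travel":[-0.035,0,-0.025],"turn":[0,0,0],"jaw":0.2},{"travel":[-0.035,0,0],"turn":[0,0,0],"jaw":0.2},{"travel":[-0.035,0,0],"turn":[0,0,0],"jaw":0.2},{"travel":[-0.035,0,0],"turn":[0,0,0],"jaw":0.2}]'; python3 need.py 587.7 -67.4 150 160.5; python3 - <<'E'
from h import *
a=get_image('scene')[100:240,270:430]; b=get_image('side')[100:240,230:390]
save(cv2.resize(np.hstack([a,b]),None,fx=2.5,fy=2.5,interpolation=cv2.INTER_CUBIC),'p2.png'); save(get_image('wrist'),'p2w.png')
E
```

```text
clock: 9.38
position: [556.3, 174.5, 85.5]
eef_rot: [-2.219, -2.218, 0.009]
ft_force: [1.0, -0.4, -0.4]
grip_width: 45.6
clock: 9.8
position: [559.5, 35.4, 153.2]
eef_rot: [2.22, 2.22, 0.002]
ft_force: [1.2, -0.3, -0.1]
grip_width: 72.2
t 9.8 pos [559.5  35.4 153.2] a 90.0 w 72.2 q [ 0.54  0.54 -0.85  1.84  0.48  0.99 -0.51] F [ 1.2 -0.3 -0.1]
travel now-axes [-0.1028  0.0282  0.0033] | after turn [-0.061  -0.0875  0.0032] turn [  0.09   0.1  -70.51] rows>= 2.5 9.9
```

View pics/p2.png

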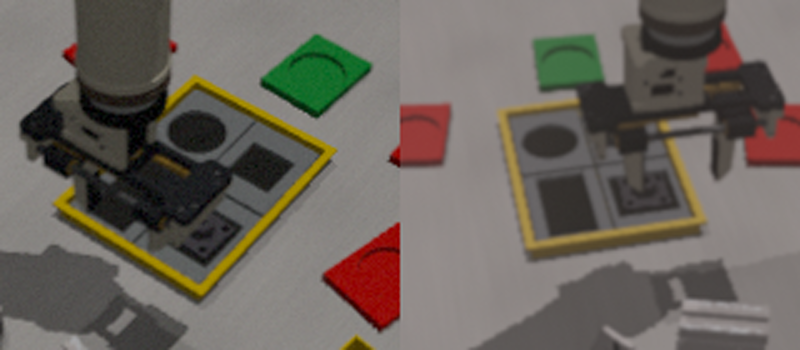

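View pics/p2w.png

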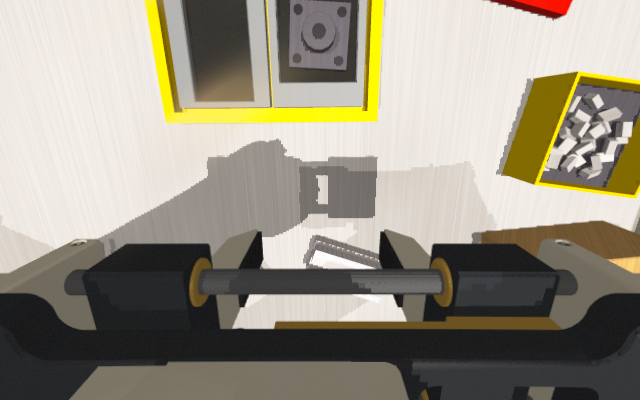

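The plate lies in its pocket, seen at wrist (319,32) with even margins. Next, the profile.

```bash
python3 -m crank '[{"travel":[0,0,0],"turn":[0,0,-7.05],"jaw":0.2},{"travel":[0,0,0],"turn":[0,0,-7.05],"jaw":0.2},{"travel":[0,0,0],"turn":[0,0,-7.05],"jaw":0.2},{"travel":[0,0,0],"turn":[0,0,-7.05],"jaw":0.2},{"travel":[0,0,0],"turn":[0,0,-7.05],"jaw":0.2}]';  python3 -m crank '[{"travel":[0,0,0],"turn":[0,0,-7.05],"jaw":0.2},{"travel":[0,0,0],"turn":[0,0,-7.05],"jaw":0.2},{"travel":[0,0,0],"turn":[0,0,-7.05],"jaw":0.2},{"travel":[0,0,0],"turn":[0,0,-7.05],"jaw":0.2},{"travel":[0,0,0],"turn":[0,0,-7.05],"jaw":0.2}]'; python3 need.py 587.7 -67.4 150 160.5; python3 - <<'E'
from h import *
save(get_image('wrist'),'p3w.png')
E
```

```text
clock: 10.37
position: [559.0, 38.7, 152.5]
eef_rot: [1.434, 2.795, 0.002]
ft_force: [-0.7, 0.2, -0.9]
grip_width: 73.1
clock: 10.78
position: [559.1, 38.6, 152.5]
eef_rot: [0.521, 3.098, 0.002]
ft_force: [-0.3, -0.1, -1.0]
grip_width: 73.1
t 10.78 pos [559.1  38.6 152.5] a 160.9 w 73.1 q [ 0.7   0.68 -1.13  1.83  0.69  1.09  0.55] F [-0.3 -0.1 -1. ]
travel now-axes [-0.0617 -0.0908  0.0024] | after turn [-0.0624 -0.0904  0.0025] turn [0.07 0.01 0.41] rows>= 2.2 0.1
```

View pics/p3w.png

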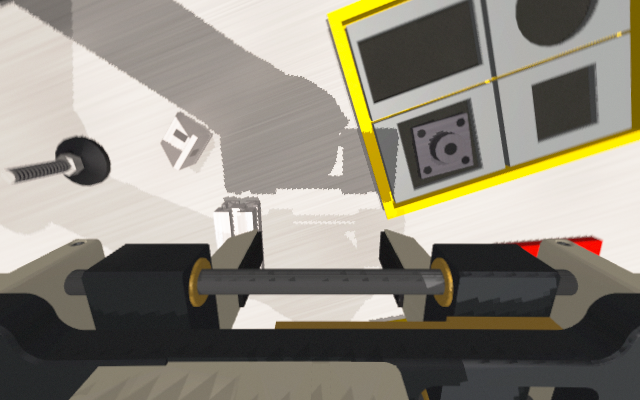

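```bash
python3 -m crank '[{"travel":[-0.02,-0.03,0],"turn":[0,0,0.4],"jaw":0.2},{"travel":[-0.02,-0.03,0],"turn":[0,0,0],"jaw":0.2},{"travel":[-0.022,-0.031,0.0],"turn":[0,0,0],"jaw":0.2},{"travel":[0,0,0],"turn":[0,0,0],"jaw":0.2},{"travel":[0,0,0],"turn":[0,0,0],"jaw":0.2}]';python3 need.py 587.7 -67.4 150 160.5; python3 - <<'E'
from fit import *
c=calibration('wrist'); im=get_image('wrist')
outline(im,'wrist','profile',587.7,-67.4,-.34,20,c=c)
save(im,'p4w.png')
E
```

```text
clock: 11.25
position: [587.1, -72.0, 151.8]
eef_rot: [-0.555, -3.092, -0.001]
ft_force: [0.0, -0.2, -0.2]
grip_width: 73.3
t 11.25 pos [587.1 -72.  151.8] a 159.6 w 73.3 q [ 0.85  0.72 -1.1   1.76  0.71  1.12  0.73] F [ 0.  -0.2 -0.2]
travel now-axes [0.001  0.0045 0.0018] | after turn [0.0009 0.0045 0.0018] turn [ 0.02 -0.01 -0.87] rows>= 1 0.1
```

View pics/p4w.png

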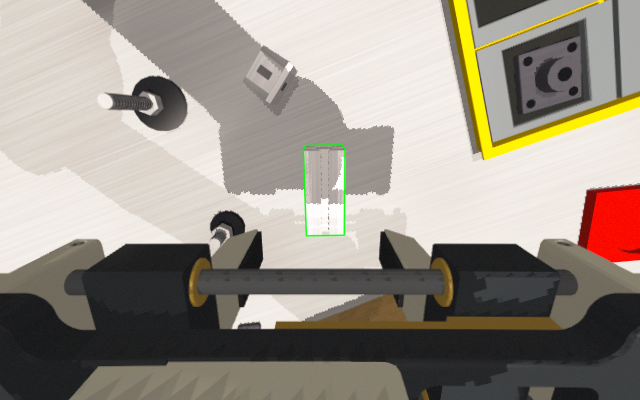

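The outline fits the profile at (325,190). I descend.

```bash
python3 -m crank '[{"travel":[0,0.0035,0.03],"turn":[0,0,-0.8],"jaw":0.2},{"travel":[0,0,0.04],"turn":[0,0,0],"jaw":0.2},{"travel":[0,0,0.03],"turn":[0,0,0],"jaw":0.2},{"travel":[0,0,0.0],"turn":[0,0,0],"jaw":0.2},{"travel":[0,0,0],"turn":[0,0,0],"jaw":0.2}]';python3 need.py 587.7 -67.4 14 160.5
```

```text
clock: 11.72
position: [586.4, -63.9, 51.7]
eef_rot: [-0.518, -3.095, -0.002]
ft_force: [0.3, 0.7, 0.6]
grip_width: 73.3
t 11.72 pos [586.4 -63.9  51.7] a 161.0 w 73.3 q [ 0.77  0.84 -0.99  1.81  0.84  0.98  0.65] F [0.3 0.7 0.6]
travel now-axes [-0.0025 -0.0029  0.0377] | after turn [-0.0024 -0.0028  0.0377] turn [ 0.05 -0.18  0.49] rows>= 1 0.1
```

```bash
python3 -m crank '[{"travel":[-0.001,-0.002,0.02],"turn":[0,0,0.4],"jaw":0.2},{"travel":[0,0,0.018],"turn":[0,0,0],"jaw":0.2},{"travel":[0,0,0],"turn":[0,0,0],"jaw":0.2},{"travel":[0,0,0],"turn":[0,0,0],"jaw":0.2}]';python3 need.py 587.7 -67.4 14 160.5;python3 -m crank '[{"travel":[0,0,0],"turn":[0,0,0],"jaw":1},{"travel":[0,0,0],"turn":[0,0,0],"jaw":1},{"travel":[0,0,0],"turn":[0,0,0],"jaw":1},{"travel":[0,0,0],"turn":[0,0,0],"jaw":1},{"travel":[0,0,0],"turn":[0,0,0],"jaw":1}]' 40;python3 need.py 587.7 -67.4 14 160.5
```

```text
clock: 12.05
position: [587.8, -68.2, 14.7]
eef_rot: [-0.533, -3.096, -0.0]
ft_force: [-0.3, -0.1, 0.1]
grip_width: 73.3
t 12.05 pos [587.8 -68.2  14.7] a 160.5 w 73.3 q [ 0.74  0.89 -0.94  1.82  0.89  0.93  0.62] F [-0.3 -0.1  0.1]
travel now-axes [0.0004 0.0007 0.0007] | after turn [0.0004 0.0007 0.0007] turn [ 0.01 -0.03 -0.02] rows>= 1 0.0
clock: 12.47
position: [588.2, -68.9, 14.7]
eef_rot: [0.534, 3.095, -0.0]
ft_force: [-0.1, 0.1, 0.6]
grip_width: 44.8
t 12.47 pos [588.2 -68.9  14.7] a 160.4 w 44.8 q [ 0.74  0.89 -0.94  1.82  0.89  0.93  0.62] F [-0.1  0.1  0.6]
travel now-axes [0.001  0.0013 0.0007] | after turn [0.001  0.0013 0.0007] turn [ 0.    0.04 -0.06] rows>= 1 0.0
```

```bash
python3 -m crank '[{"travel":[0,0,0],"turn":[0,0,0],"jaw":1},{"travel":[0,0,0],"turn":[0,0,0],"jaw":1},{"travel":[0,0,-0.02],"turn":[0,0,0],"jaw":1},{"travel":[0,0,-0.035],"turn":[0,0,0],"jaw":1},{"travel":[0,0,-0.035],"turn":[0,0,0],"jaw":1}]';  python3 -m crank '[{"travel":[0,0,-0.035],"turn":[0,0,5],"jaw":1},{"travel":[0,0,0],"turn":[0,0,6.5],"jaw":1},{"travel":[0,0,0],"turn":[0,0,6.5],"jaw":1},{"travel":[0,0,0],"turn":[0,0,6.5],"jaw":1},{"travel":[0,0,0],"turn":[0,0,6.5],"jaw":1}]';  python3 -m crank '[{"travel":[0,0,0],"turn":[0,0,6.5],"jaw":1},{"travel":[0,0,0],"turn":[0,0,6.5],"jaw":1},{"travel":[0,0,0],"turn":[0,0,6.5],"jaw":1},{"travel":[0,0,0],"turn":[0,0,6.5],"jaw":1},{"travel":[0,0,0],"turn":[0,0,6.5],"jaw":1}]'; python3 need.py 465 174.5 130 90
```

```text
clock: 12.88
position: [586.3, -68.6, 103.8]
eef_rot: [-0.532, -3.092, -0.0]
ft_force: [-0.2, -0.7, -1.0]
grip_width: 39.7
clock: 13.3
position: [587.7, -69.0, 139.3]
eef_rot: [-1.35, -2.837, 0.0]
ft_force: [-0.1, -1.1, -2.3]
grip_width: 39.9
clock: 13.72
position: [587.4, -68.8, 138.9]
eef_rot: [-2.089, -2.346, 0.001]
ft_force: [-0.0, 0.5, -1.9]
grip_width: 39.7
t 13.72 pos [587.4 -68.8 138.9] a 96.6 w 39.7 q [ 0.7   0.62 -0.85  1.77  0.54  1.01 -0.25] F [-0.   0.5 -1.9]
travel now-axes [ 0.2558 -0.0935  0.009 ] | after turn [ 0.2433 -0.1224  0.0089] turn [-0.04 -0.    6.63] rows>= 6.3 0.9
```

```bash
python3 -m crank '[{"travel":[0,0,0],"turn":[0,0,6.6],"jaw":1},{"travel":[0.035,-0.0175,0],"turn":[0,0,0],"jaw":1},{"travel":[0.035,-0.0175,0],"turn":[0,0,0],"jaw":1},{"travel":[0.035,-0.0175,0],"turn":[0,0,0],"jaw":1},{"travel":[0.035,-0.0175,0],"turn":[0,0,0],"jaw":1}]';  python3 -m crank '[{"travel":[0.035,-0.0175,0],"turn":[0,0,0],"jaw":1},{"travel":[0.035,-0.0175,0],"turn":[0,0,0],"jaw":1},{"travel":[0.03,-0.0175,0],"turn":[0,0,0],"jaw":1},{"travel":[0,0,0.03],"turn":[0,0,0],"jaw":1},{"travel":[0,0,0.03],"turn":[0,0,0],"jaw":1}]';  python3 -m crank '[{"travel":[0,0,0],"turn":[0,0,0],"jaw":1},{"travel":[0,0,0],"turn":[0,0,0],"jaw":1}]'; python3 need.py 465 174.5 40 90; python3 - <<'E'
from h import *
b=get_image('side')[100:240,230:390];a=get_image('scene')[100:240,270:430]
save(cv2.resize(np.hstack([a,b]),None,fx=2.5,fy=2.5,interpolation=cv2.INTER_CUBIC),'p5.png'); save(get_image('wrist'),'p5w.png')
E
```

```text
clock: 14.13
position: [515.7, 72.0, 139.0]
eef_rot: [-2.215, -2.227, 0.001]
ft_force: [0.0, -0.1, -1.6]
grip_width: 40.2
clock: 14.55
position: [464.3, 173.9, 80.4]
eef_rot: [2.207, 2.233, 0.007]
ft_force: [1.4, -0.9, -2.1]
grip_width: 40.0
clock: 14.72
position: [462.3, 170.1, 78.3]
eef_rot: [-2.212, -2.228, 0.005]
ft_force: [0.2, -0.1, -1.5]
grip_width: 39.8
t 14.72 pos [462.3 170.1  78.3] a 90.4 w 39.8 q [ 0.27  0.55 -0.83  2.04  0.57  0.8  -0.9 ] F [ 0.2 -0.1 -1.5]
travel now-axes [0.0044 0.0029 0.0383] | after turn [0.0044 0.0027 0.0383] turn [-0.23  0.05  0.4 ] rows>= 1 0.1
```

View pics/p5.png

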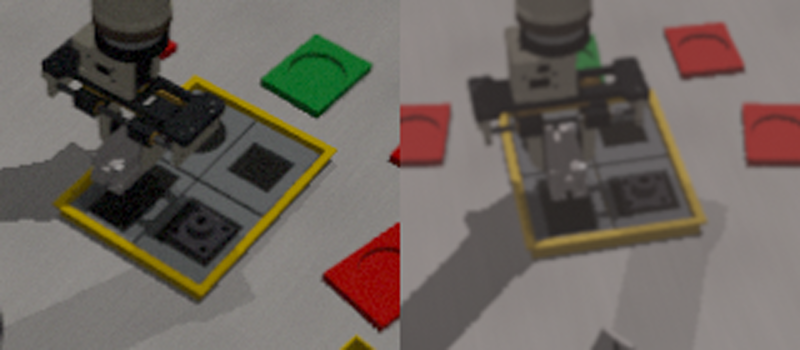

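View pics/p5w.png

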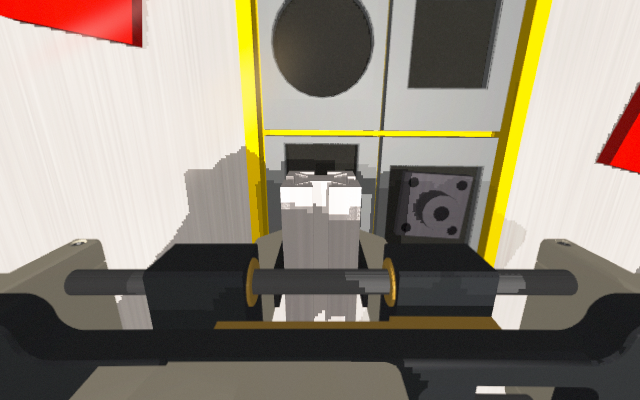

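```bash
python3 - <<'E'
from h import *
s=read_state();print(s['position'].round(1) if hasattr(s['position'],'round') else s['position'])
for r in (172,182): print(atz('wrist',(320,r),s['position'][2]-14.5+40).round(1))
E
python3 -m crank '[{"travel":[0.003,0.0015,0.02],"turn":[0,0,0.4],"jaw":1},{"travel":[0,0,0.02],"turn":[0,0,0],"jaw":1},{"travel":[0,0,0],"turn":[0,0,0],"jaw":1},{"travel":[0,0,0],"turn":[0,0,0],"jaw":1},{"travel":[0,0,0],"turn":[0,0,0],"jaw":1}]'; python3 need.py 465 174.5 22 90
```

```text
[465.2 170.7  80.6]
[464.4 223.4 106.1]
[464.4 218.4 106.1]
clock: 15.28
position: [466.4, 173.8, 40.6]
eef_rot: [2.222, 2.219, 0.003]
ft_force: [0.1, -0.1, -1.1]
grip_width: 39.9
t 15.28 pos [466.4 173.8  40.6] a 89.9 w 39.9 q [ 0.21  0.61 -0.77  2.05  0.64  0.73 -0.97] F [ 0.1 -0.1 -1.1]
travel now-axes [ 0.0007 -0.0015  0.0186] | after turn [ 0.0007 -0.0014  0.0186] turn [ 0.1  -0.04 -0.08] rows>= 1 0.0
```

```bash
python3 -m crank '[{"travel":[-0.001,-0.001,0.014],"turn":[0,0,0],"jaw":1},{"travel":[0,0,0],"turn":[0,0,0],"jaw":1},{"travel":[0,0,0],"turn":[0,0,0],"jaw":1}]';  python3 -m crank '[{"travel":[0,0,0.003],"turn":[0,0,0],"jaw":1},{"travel":[0,0,0],"turn":[0,0,0],"jaw":1},{"travel":[0,0,0],"turn":[0,0,0],"jaw":1}]'; python3 -m crank '[{"travel":[0,0,0.0015],"turn":[0,0,0],"jaw":1},{"travel":[0,0,0],"turn":[0,0,0],"jaw":1},{"travel":[0,0,0],"turn":[0,0,0],"jaw":1}]'
```

```text
clock: 15.53
position: [464.7, 172.4, 26.1]
eef_rot: [2.222, 2.22, 0.0]
ft_force: [0.4, -0.3, -0.9]
grip_width: 40.0
clock: 15.78
position: [464.8, 172.6, 22.7]
eef_rot: [2.222, 2.22, 0.001]
ft_force: [-0.4, -0.1, -0.1]
grip_width: 40.0
clock: 16.03
position: [464.9, 172.6, 22.5]
eef_rot: [2.221, 2.219, -0.0]
ft_force: [-4.7, -2.8, 17.5]
grip_width: 39.7
```

```bash
python3 -m crank '[{"travel":[0,0,-0.0015],"turn":[0,0,0],"jaw":0.44},{"travel":[0,0,0],"turn":[0,0,0],"jaw":0.44},{"travel":[0,0,0],"turn":[0,0,0],"jaw":0.44},{"travel":[0,0,-0.02],"turn":[0,0,0],"jaw":0.44},{"travel":[0,0,-0.04],"turn":[0,0,0],"jaw":0.44}]';  python3 -m crank '[{"travel":[0,0,-0.04],"turn":[0,0,0],"jaw":0.2},{"travel":[-0.035,0,-0.025],"turn":[0,0,0],"jaw":0.2},{"travel":[-0.035,0,0],"turn":[0,0,0],"jaw":0.2},{"travel":[-0.035,0,0],"turn":[0,0,0],"jaw":0.2},{"travel":[-0.035,0,0],"turn":[0,0,0],"jaw":0.2}]'; python3 need.py 467 -77 150 122; python3 - <<'E'
from h import *
save(get_image('wrist'),'p6w.png')
E
```

```text
clock: 16.45
position: [461.2, 171.1, 79.4]
eef_rot: [-2.219, -2.217, 0.011]
ft_force: [0.4, -0.8, 0.6]
grip_width: 51.4
clock: 16.87
position: [464.5, 32.1, 147.1]
eef_rot: [2.221, 2.22, 0.001]
ft_force: [0.1, 0.2, -1.1]
grip_width: 73.2
t 16.87 pos [464.5  32.1 147.1] a 90.0 w 73.2 q [ 0.67  0.39 -0.94  2.06  0.41  0.88 -0.5 ] F [ 0.1  0.2 -1.1]
travel now-axes [-0.1091  0.0025 -0.0029] | after turn [-0.0938 -0.0557 -0.0029] turn [  0.07   0.06 -32.01] rows>= 2.7 4.5
```

View pics/p6w.png

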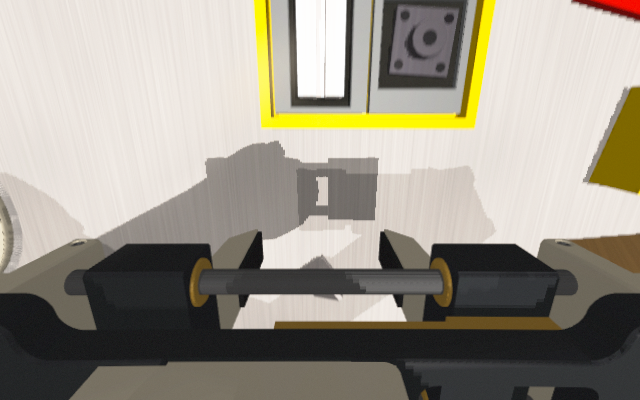

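The profile is in the long nest (wrist (324,50)). Next, the bracket: jaws at a≈32°.

```bash
python3 -m crank '[{"travel":[-0.035,0,0],"turn":[0,0,0],"jaw":0.2},{"travel":[-0.035,0,0],"turn":[0,0,0],"jaw":0.2},{"travel":[-0.04,0,0],"turn":[0,0,0],"jaw":0.2},{"travel":[0,0,0],"turn":[0,0,7.1],"jaw":0.2},{"travel":[0,0,0],"turn":[0,0,7.1],"jaw":0.2}]';  python3 -m crank '[{"travel":[0,0,0],"turn":[0,0,7.1],"jaw":0.2},{"travel":[0,0,0],"turn":[0,0,7.1],"jaw":0.2},{"travel":[0,0,0],"turn":[0,0,7.1],"jaw":0.2},{"travel":[0,0,0],"turn":[0,0,7.1],"jaw":0.2},{"travel":[0,0,0],"turn":[0,0,7.1],"jaw":0.2}]'; python3 -m crank '[{"travel":[0,0,0],"turn":[0,0,7.1],"jaw":0.2},{"travel":[0,0,0],"turn":[0,0,0],"jaw":0.2},{"travel":[0,0,0],"turn":[0,0,0],"jaw":0.2}]'; python3 need.py 466.2 -76.6 150 32; python3 - <<'E'
from fit import *
c=calibration('wrist'); im=get_image('wrist')
for d in silhouettes('bracket','wrist')[:2]: 
    print(d['score'],d['xy'],d['mask'].sum())
    if d['mask'].sum()>500: print(np.round(fit('bracket',{'wrist':d['mask']},(461,-80),0,[-2.5,-2.7]),3))
outline(im,'wrist','bracket',461.2,-79.7,-2.58,0,c=c)
save(im,'p7w.png')
E
```

```text
clock: 17.33
position: [463.8, -80.0, 146.0]
eef_rot: [-2.492, -1.913, 0.001]
ft_force: [0.1, 0.7, -0.1]
grip_width: 73.4
clock: 17.75
position: [464.2, -76.1, 146.3]
eef_rot: [-2.953, -1.072, 0.0]
ft_force: [0.0, 0.4, -0.5]
grip_width: 73.4
clock: 18.0
position: [464.2, -76.1, 146.4]
eef_rot: [3.009, 0.902, -0.0]
ft_force: [-0.2, 0.8, 0.4]
grip_width: 73.7
t 18.0 pos [464.2 -76.1 146.4] a 33.4 w 73.7 q [ 0.7   0.33 -0.7   2.06  0.28  0.85 -1.14] F [-0.2  0.8  0.4]
travel now-axes [ 0.0014  0.0015 -0.0036] | after turn [ 0.0014  0.0015 -0.0036] turn [0.   0.01 1.39] rows>= 1 0.2
0.93 [323.6, 189.5] 1396
[ 4.62323e+02 -7.92670e+01 -2.53700e+00  2.90000e-02]
```

View pics/p7w.png

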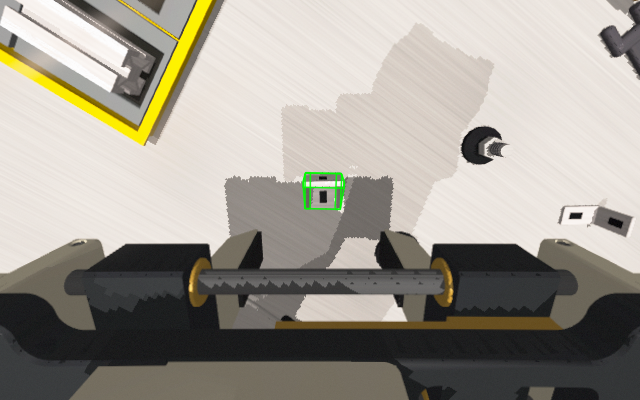

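```bash
python3 -m crank '[{"travel":[0.002,0.0015,0.03],"turn":[0,0,-0.6],"jaw":0.2},{"travel":[0,0,0.035],"turn":[0,0,0],"jaw":0.2},{"travel":[0,0,0.03],"turn":[0,0,0],"jaw":0.2},{"travel":[0,0,0.0],"turn":[0,0,0],"jaw":0.2},{"travel":[0,0,0],"turn":[0,0,0],"jaw":0.2}]';python3 need.py 466.8 -76.2 10.5 34
```

```text
clock: 18.52
position: [465.2, -75.9, 50.5]
eef_rot: [-3.003, -0.914, 0.005]
ft_force: [0.1, -0.5, 0.4]
grip_width: 73.6
t 18.52 pos [465.2 -75.9  50.5] a 33.9 w 73.6 q [ 0.6   0.5  -0.59  2.11  0.45  0.66 -1.28] F [ 0.1 -0.5  0.4]
travel now-axes [0.0012 0.0013 0.04  ] | after turn [0.0011 0.0011 0.04  ] turn [-0.2   0.13 -0.13] rows>= 1 0.0
```

```bash
python3 -m crank '[{"travel":[0.001,0,0.02],"turn":[0,0,0],"jaw":0.2},{"travel":[0,0,0.02],"turn":[0,0,0],"jaw":0.2},{"travel":[0,0,0],"turn":[0,0,0],"jaw":0.2},{"travel":[0,0,0],"turn":[0,0,0],"jaw":0.2}]';python3 need.py 466.8 -76.2 10.5 34;python3 -m crank '[{"travel":[0,0,0],"turn":[0,0,0],"jaw":1},{"travel":[0,0,0],"turn":[0,0,0],"jaw":1},{"travel":[0,0,0],"turn":[0,0,0],"jaw":1},{"travel":[0,0,0],"turn":[0,0,0],"jaw":1},{"travel":[0,0,0],"turn":[0,0,0],"jaw":1}]' 25;python3 -m crank '[{"travel":[0,0,0],"turn":[0,0,0],"jaw":1},{"travel":[0,0,0],"turn":[0,0,0],"jaw":1}]';python3 need.py 466.8 -76.2 10.5 34
```

```text
clock: 18.85
position: [468.2, -76.0, 12.7]
eef_rot: [3.006, 0.913, 0.001]
ft_force: [-0.2, 0.9, -0.3]
grip_width: 73.4
t 18.85 pos [468.2 -76.   12.7] a 33.8 w 73.4 q [ 0.55  0.57 -0.53  2.11  0.52  0.58 -1.34] F [-0.2  0.9 -0.3]
travel now-axes [-0.0013 -0.0006  0.0022] | after turn [-0.0013 -0.0006  0.0022] turn [ 0.03 -0.03 -0.2 ] rows>= 1 0.0
clock: 19.27
position: [468.0, -76.2, 12.1]
eef_rot: [3.006, 0.912, 0.001]
ft_force: [-0.6, -0.4, -0.1]
grip_width: 44.9
clock: 19.43
position: [467.8, -76.2, 11.8]
eef_rot: [3.006, 0.912, 0.0]
ft_force: [-0.9, -1.0, 5.1]
grip_width: 39.6
t 19.43 pos [467.8 -76.2  11.8] a 33.7 w 39.6 q [ 0.55  0.57 -0.53  2.12  0.52  0.58 -1.34] F [-0.9 -1.   5.1]
travel now-axes [-0.0009 -0.0005  0.0013] | after turn [-0.0008 -0.0005  0.0013] turn [ 0.03 -0.01 -0.25] rows>= 1 0.0
```

```bash
python3 -m crank '[{"travel":[0,0,-0.02],"turn":[0,0,0],"jaw":1},{"travel":[0,0,-0.035],"turn":[0,0,0],"jaw":1},{"travel":[0,0,-0.035],"turn":[0,0,0],"jaw":1},{"travel":[0,0,-0.035],"turn":[0,0,0],"jaw":1},{"travel":[0,0,0],"turn":[0,0,0],"jaw":1}]' 30;  python3 -m crank '[{"travel":[0,0,0],"turn":[0,0,-6.2],"jaw":1},{"travel":[0,0,0],"turn":[0,0,-6.2],"jaw":1},{"travel":[0,0,0],"turn":[0,0,-6.2],"jaw":1},{"travel":[0,0,0],"turn":[0,0,-6.2],"jaw":1},{"travel":[0,0,0],"turn":[0,0,-6.2],"jaw":1}]'; python3 -m crank '[{"travel":[0,0,0],"turn":[0,0,-6.2],"jaw":1},{"travel":[0,0,0],"turn":[0,0,-6.2],"jaw":1},{"travel":[0,0,0],"turn":[0,0,-6.2],"jaw":1},{"travel":[0,0,0],"turn":[0,0,-6.2],"jaw":1},{"travel":[0,0,0],"turn":[0,0,0],"jaw":1}]'; python3 need.py 558.3 305.4 130 90;python3 - <<'E'
from h import *
save(get_image('wrist'),'p8w.png')
E
```

```text
clock: 19.85
position: [471.7, -76.0, 142.0]
eef_rot: [3.001, 0.911, 0.013]
ft_force: [0.8, -0.2, -0.6]
grip_width: 39.9
clock: 20.27
position: [467.1, -76.0, 136.1]
eef_rot: [-2.648, -1.689, 0.001]
ft_force: [0.2, -0.3, -0.7]
grip_width: 39.6
clock: 20.68
position: [467.0, -75.9, 135.9]
eef_rot: [-2.225, -2.216, 0.0]
ft_force: [-0.6, 0.1, -0.2]
grip_width: 39.8
t 20.68 pos [467.  -75.9 135.9] a 89.8 w 39.8 q [ 0.87  0.43 -0.92  2.05  0.44  0.87 -0.3 ] F [-0.6  0.1 -0.2]
travel now-axes [0.3817 0.0897 0.0061] | after turn [0.3813 0.0913 0.0059] turn [-0.06 -0.04 -0.23] rows>= 9.4 0.0
```

View pics/p8w.png

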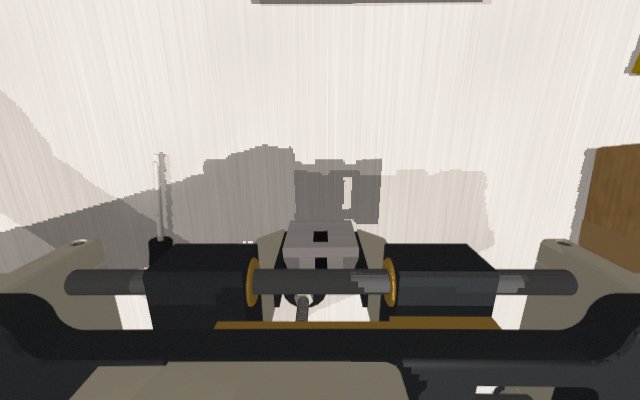

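The bracket is held square, its upright leg facing up in the picture at (320,225). I carry it over the small nest.

```bash
python3 -m crank '[{"travel":[0.035,0.0083,0],"turn":[0,0,0],"jaw":1},{"travel":[0.035,0.0083,0],"turn":[0,0,0],"jaw":1},{"travel":[0.035,0.0083,0],"turn":[0,0,0],"jaw":1},{"travel":[0.035,0.0083,0],"turn":[0,0,0],"jaw":1},{"travel":[0.035,0.0083,0],"turn":[0,0,0],"jaw":1}]';python3 -m crank '[{"travel":[0.035,0.0083,0],"turn":[0,0,0],"jaw":1},{"travel":[0.035,0.0083,0],"turn":[0,0,0],"jaw":1},{"travel":[0.035,0.0083,0],"turn":[0,0,0],"jaw":1},{"travel":[0.035,0.0083,0],"turn":[0,0,0],"jaw":1},{"travel":[0.035,0.0083,0],"turn":[0,0,0],"jaw":1}]';python3 -m crank '[{"travel":[0.031,0.0083,0],"turn":[0,0,0],"jaw":1},{"travel":[0,0,0.03],"turn":[0,0,0],"jaw":1},{"travel":[0,0,0.03],"turn":[0,0,0],"jaw":1},{"travel":[0,0,0],"turn":[0,0,0],"jaw":1},{"travel":[0,0,0],"turn":[0,0,0],"jaw":1}]';python3 need.py 558.3 305 40 90;python3 - <<'E'
from h import *
c=calibration('wrist');im=get_image('wrist')
save(im,'p9w.png')
E
```

```text
clock: 21.15
position: [510.4, 100.0, 136.2]
eef_rot: [2.235, 2.208, -0.001]
ft_force: [0.7, 0.7, -1.0]
grip_width: 39.5
clock: 21.57
position: [553.3, 274.8, 135.9]
eef_rot: [2.234, 2.208, -0.002]
ft_force: [1.0, 0.3, -0.7]
grip_width: 40.0
clock: 21.98
position: [560.2, 303.1, 74.5]
eef_rot: [-2.231, -2.21, 0.008]
ft_force: [-0.1, -0.6, 0.4]
grip_width: 39.9
t 21.98 pos [560.2 303.1  74.5] a 89.4 w 39.9 q [ 0.    0.76 -0.78  1.68  0.63  0.97 -1.02] F [-0.1 -0.6  0.4]
travel now-axes [ 0.0019 -0.0018  0.0345] | after turn [ 0.0019 -0.0019  0.0345] turn [-0.24  0.15 -0.56] rows>= 1 0.1
```

View pics/p9w.png

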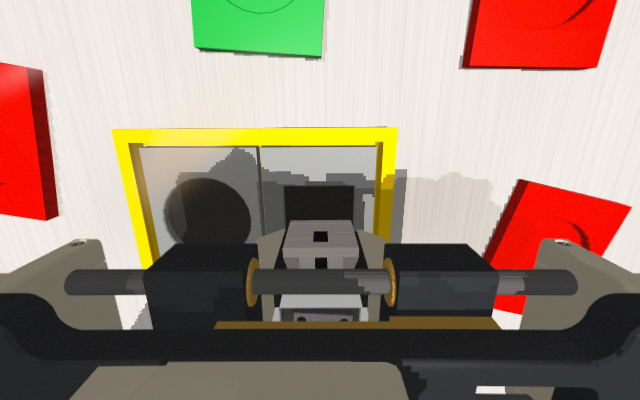

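```bash
python3 - <<'E'
from h import *
print(atz('wrist',(283,185),15).round(1),atz('wrist',(354,185),15).round(1),read_state()['position'])
E
python3 -m crank '[{"travel":[0.001,-0.001,0.02],"turn":[0,0,-0.5],"jaw":1},{"travel":[0,0,0.016],"turn":[0,0,0],"jaw":1},{"travel":[0,0,0],"turn":[0,0,0],"jaw":1},{"travel":[0,0,0],"turn":[0,0,0],"jaw":1},{"travel":[0,0,0],"turn":[0,0,0],"jaw":1}]'; python3 need.py 558.3 305 20 90
```

```text
[530.9 328.1  15. ] [588.6 327.5  15. ] [561.53628909 304.01687982  76.47125617]
clock: 22.45
position: [561.5, 305.4, 41.5]
eef_rot: [2.221, 2.221, 0.002]
ft_force: [0.8, 0.2, -0.3]
grip_width: 39.9
t 22.45 pos [561.5 305.4  41.5] a 90.0 w 39.9 q [-0.02  0.81 -0.75  1.69  0.67  0.92 -1.04] F [ 0.8  0.2 -0.3]
travel now-axes [-0.0004 -0.0032  0.0215] | after turn [-0.0004 -0.0032  0.0215] turn [ 0.06 -0.04 -0.  ] rows>= 1 0.0
```

```bash
python3 -m crank '[{"travel":[0,-0.002,0.016],"turn":[0,0,0],"jaw":1},{"travel":[0,0,0],"turn":[0,0,0],"jaw":1},{"travel":[0,0,0],"turn":[0,0,0],"jaw":1}]';  python3 -m crank '[{"travel":[0,0,0.004],"turn":[0,0,0],"jaw":1},{"travel":[0,0,0],"turn":[0,0,0],"jaw":1},{"travel":[0,0,0],"turn":[0,0,0],"jaw":1}]'; python3 -m crank '[{"travel":[0,0,0.0015],"turn":[0,0,0],"jaw":1},{"travel":[0,0,0],"turn":[0,0,0],"jaw":1},{"travel":[0,0,0],"turn":[0,0,0],"jaw":1}]'
```

```text
clock: 22.7
position: [558.7, 305.0, 24.8]
eef_rot: [-2.221, -2.222, 0.001]
ft_force: [-0.4, -0.8, -0.5]
grip_width: 39.6
clock: 22.95
position: [559.2, 305.3, 20.9]
eef_rot: [2.22, 2.222, 0.001]
ft_force: [0.2, -0.1, -0.5]
grip_width: 39.8
clock: 23.2
position: [559.3, 305.5, 19.9]
eef_rot: [2.22, 2.222, 0.001]
ft_force: [-1.0, -0.4, 5.8]
grip_width: 40.3
```

```bash
python3 -m crank '[{"travel":[0,0,0],"turn":[0,0,0],"jaw":0.5},{"travel":[0,0,0],"turn":[0,0,0],"jaw":0.5},{"travel":[0,0,0],"turn":[0,0,0],"jaw":0.5},{"travel":[0,0,-0.02],"turn":[0,0,0],"jaw":0.5},{"travel":[0,0,-0.035],"turn":[0,0,0],"jaw":0.5}]';  python3 -m crank '[{"travel":[0,0,-0.035],"turn":[0,0,0],"jaw":0.5},{"travel":[-0.03,0,-0.035],"turn":[0,0,0],"jaw":0.5},{"travel":[-0.035,-0.005,-0.02],"turn":[0,0,0],"jaw":0.5},{"travel":[-0.035,-0.005,0],"turn":[0,0,0],"jaw":0.5},{"travel":[-0.035,-0.005,0],"turn":[0,0,0],"jaw":0.5}]'; python3 need.py 444.8 -197.5 170 57;python3 - <<'E'
from h import *
save(get_image('wrist'),'p10w.png')
E
```

```text
clock: 23.62
position: [556.0, 303.0, 70.2]
eef_rot: [-2.219, -2.221, 0.012]
ft_force: [0.9, -0.4, -0.2]
grip_width: 45.7
clock: 24.03
position: [544.7, 172.6, 162.2]
eef_rot: [2.218, 2.222, 0.004]
ft_force: [0.2, -0.7, -0.3]
grip_width: 46.3
t 24.03 pos [544.7 172.6 162.2] a 90.1 w 46.3 q [ 0.32  0.56 -0.89  1.8   0.5   1.02 -0.77] F [ 0.2 -0.7 -0.3]
travel now-axes [-0.3699 -0.1005 -0.0083] | after turn [-0.3648  0.1178 -0.0078] turn [ 0.18 -0.09 33.1 ] rows>= 9.1 4.7
```

View pics/p10w.png

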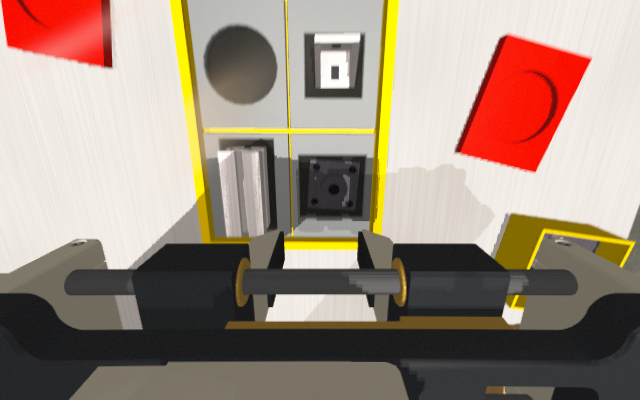

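All three parts sit in their pockets: bracket (336,65), plate (332,186), profile (245,187). Next, the tall foot.

```bash
python3 -m crank '[{"travel":[-0.034,-0.0092,0],"turn":[0,0,0],"jaw":0.45},{"travel":[-0.034,-0.0092,0],"turn":[0,0,0],"jaw":0.45},{"travel":[-0.034,-0.0092,0],"turn":[0,0,0],"jaw":0.45},{"travel":[-0.034,-0.0092,0],"turn":[0,0,0],"jaw":0.45},{"travel":[-0.034,-0.0092,0],"turn":[0,0,0],"jaw":0.45}]';python3 -m crank '[{"travel":[-0.034,-0.0092,0],"turn":[0,0,0],"jaw":0.45},{"travel":[-0.034,-0.0092,0],"turn":[0,0,0],"jaw":0.45},{"travel":[-0.034,-0.0092,0],"turn":[0,0,0],"jaw":0.45},{"travel":[-0.034,-0.0092,0],"turn":[0,0,0],"jaw":0.45},{"travel":[-0.034,-0.0092,0],"turn":[0,0,0],"jaw":0.45}]';python3 -m crank '[{"travel":[-0.03,-0.008,0],"turn":[0,0,0],"jaw":0.45},{"travel":[0,0,0],"turn":[0,0,0],"jaw":0.45},{"travel":[0,0,0],"turn":[0,0,0],"jaw":0.45},{"travel":[0,0,0],"turn":[0,0,0],"jaw":0.45}]';python3 need.py 444.8 -197.5 41 90;python3 - <<'E'
from fit import *
c=calibration('wrist');im=get_image('wrist')
outline(im,'wrist','foot',444.8,-197.5,0,0,c=c);save(im,'p11w.png')
E
```

```text
clock: 24.5
position: [497.4, 1.8, 160.4]
eef_rot: [-2.22, -2.223, 0.0]
ft_force: [-1.1, -0.2, 0.5]
grip_width: 50.7
clock: 24.92
position: [451.6, -168.4, 160.6]
eef_rot: [2.22, 2.222, -0.0]
ft_force: [0.9, 0.5, -0.2]
grip_width: 50.3
clock: 25.25
position: [444.5, -196.3, 160.6]
eef_rot: [-2.22, -2.222, -0.001]
ft_force: [0.2, 0.1, 0.7]
grip_width: 50.5
t 25.25 pos [ 444.5 -196.3  160.6] a 90.0 w 50.5 q [ 1.13  0.4  -0.92  2.    0.4   0.92  0.  ] F [0.2 0.1 0.7]
travel now-axes [-0.0013  0.0003  0.1196] | after turn [-0.0012  0.0003  0.1196] turn [ 0.02 -0.04  0.05] rows>= 3.0 0.0
```

View pics/p11w.png

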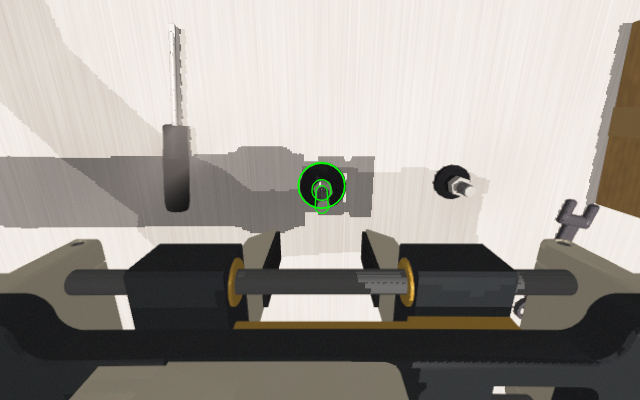

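The overlay lies exactly on the tall foot (322,187), so I descend.

```bash
python3 -m crank '[{"travel":[0,0,0.02],"turn":[0,0,0],"jaw":0.45},{"travel":[0,0,0.03],"turn":[0,0,0],"jaw":0.45},{"travel":[0,0,0],"turn":[0,0,0],"jaw":0.45},{"travel":[0,0,0],"turn":[0,0,0],"jaw":0.45}]';python3 need.py 444.8 -197.5 41 90;python3 -m crank '[{"travel":[0,0,0.02],"turn":[0,0,0],"jaw":0.45},{"travel":[0,0,0.02],"turn":[0,0,0],"jaw":0.45},{"travel":[0,0,0.02],"turn":[0,0,0],"jaw":0.45},{"travel":[0,0,0.009],"turn":[0,0,0],"jaw":0.45},{"travel":[0,0,0],"turn":[0,0,0],"jaw":0.45}]';python3 -m crank '[{"travel":[0,0,0],"turn":[0,0,0],"jaw":0.45}]';python3 need.py 444.8 -197.5 41 90
```

```text
clock: 25.63
position: [443.6, -194.7, 109.9]
eef_rot: [-2.214, -2.224, 0.0]
ft_force: [0.5, 0.1, 0.2]
grip_width: 50.6
t 25.63 pos [ 443.6 -194.7  109.9] a 90.2 w 50.6 q [ 1.07  0.48 -0.86  2.04  0.49  0.83 -0.07] F [0.5 0.1 0.2]
travel now-axes [-0.003   0.0013  0.0689] | after turn [-0.0028  0.0012  0.0689] turn [-0.15 -0.14  0.24] rows>= 1.7 0.0
clock: 26.05
position: [444.1, -196.1, 41.2]
eef_rot: [-2.218, -2.223, 0.0]
ft_force: [0.3, -0.3, 0.2]
grip_width: 50.5
clock: 26.13
position: [445.1, -196.5, 42.6]
eef_rot: [2.219, 2.223, 0.001]
ft_force: [-0.2, -0.3, 0.9]
grip_width: 50.3
t 26.13 pos [ 445.1 -196.5   42.6] a 90.1 w 50.3 q [ 0.98  0.59 -0.75  2.07  0.62  0.71 -0.18] F [-0.2 -0.3  0.9]
travel now-axes [-0.001  -0.0003  0.0016] | after turn [-0.001  -0.0003  0.0016] turn [0.04 0.   0.11] rows>= 1 0.0
```

```bash
python3 -m crank '[{"travel":[-0.001,0,0.001],"turn":[0,0,0],"jaw":1},{"travel":[0,0,0],"turn":[0,0,0],"jaw":1},{"travel":[0,0,0],"turn":[0,0,0],"jaw":1},{"travel":[0,0,0],"turn":[0,0,0],"jaw":1},{"travel":[0,0,0],"turn":[0,0,0],"jaw":1}]' 35;python3 -m crank '[{"travel":[0,0,0],"turn":[0,0,0],"jaw":1},{"travel":[0,0,0],"turn":[0,0,0],"jaw":1},{"travel":[0,0,0],"turn":[0,0,0],"jaw":1}]';python3 need.py 444.8 -197.5 41 90
```

```text
clock: 26.55
position: [444.5, -198.2, 41.0]
eef_rot: [2.22, 2.222, 0.0]
ft_force: [-0.7, -0.1, -0.3]
grip_width: 21.7
clock: 26.8
position: [444.0, -197.9, 40.5]
eef_rot: [-2.22, -2.222, 0.0]
ft_force: [-0.2, -0.3, -1.4]
grip_width: 11.3
t 26.8 pos [ 444.  -197.9   40.5] a 90.0 w 11.3 q [ 0.98  0.59 -0.75  2.07  0.62  0.71 -0.18] F [-0.2 -0.3 -1.4]
travel now-axes [ 0.0004  0.0008 -0.0005] | after turn [ 0.0004  0.0008 -0.0005] turn [-0.03 -0.01  0.04] rows>= 1 0.0
```

```bash
python3 -m crank '[{"travel":[0,0,-0.015],"turn":[0,0,0],"jaw":1},{"travel":[0,0,-0.03],"turn":[0,0,0],"jaw":1},{"travel":[0,0,-0.035],"turn":[0,0,0],"jaw":1},{"travel":[0,0,-0.03],"turn":[0,0,0],"jaw":1},{"travel":[0,0,0],"turn":[0,0,0],"jaw":1}]'; python3 need.py 465.5 299.5 150 90; python3 -m crank '[{"travel":[0.02,0,0],"turn":[0,0,0],"jaw":1},{"travel":[0.033,0.0015,0],"turn":[0,0,0],"jaw":1},{"travel":[0.033,0.0015,0],"turn":[0,0,0],"jaw":1},{"travel":[0.033,0.0015,0],"turn":[0,0,0],"jaw":1},{"travel":[0.033,0.0015,0],"turn":[0,0,0],"jaw":1}]';python3 -m crank '[{"travel":[0.033,0.0015,0],"turn":[0,0,0],"jaw":1},{"travel":[0.033,0.0015,0],"turn":[0,0,0],"jaw":1},{"travel":[0.033,0.0015,0],"turn":[0,0,0],"jaw":1},{"travel":[0.033,0.0015,0],"turn":[0,0,0],"jaw":1},{"travel":[0.033,0.0015,0],"turn":[0,0,0],"jaw":1}]'; python3 need.py 465.5 299.5 150 90
```

```text
clock: 27.22
position: [447.6, -198.7, 155.4]
eef_rot: [2.215, 2.217, 0.003]
ft_force: [0.4, -0.3, -1.1]
grip_width: 11.3
t 27.22 pos [ 447.6 -198.7  155.4] a 90.1 w 11.3 q [ 1.12  0.41 -0.92  2.01  0.42  0.91 -0.01] F [ 0.4 -0.3 -1.1]
travel now-axes [0.4982 0.0185 0.0036] | after turn [0.4982 0.0179 0.0054] turn [0.39 0.22 0.07] rows>= 12.3 0.1
clock: 27.63
position: [449.2, -44.8, 149.9]
eef_rot: [-2.221, -2.221, 0.001]
ft_force: [0.3, 0.4, -1.6]
grip_width: 11.1
clock: 28.05
position: [456.6, 120.1, 149.8]
eef_rot: [-2.221, -2.222, 0.002]
ft_force: [0.5, -0.3, -2.4]
grip_width: 11.1
t 28.05 pos [456.6 120.1 149.8] a 90.0 w 11.1 q [ 0.5   0.42 -0.97  2.04  0.44  0.9  -0.71] F [ 0.5 -0.3 -2.4]
travel now-axes [ 0.1794  0.009  -0.0003] | after turn [ 0.1794  0.0089 -0.0002] turn [-0.07  0.04  0.03] rows>= 4.4 0.0
```

```bash
python3 -m crank '[{"travel":[0.035,0.0017,0],"turn":[0,0,0],"jaw":1},{"travel":[0.035,0.0017,0],"turn":[0,0,0],"jaw":1},{"travel":[0.035,0.0017,0],"turn":[0,0,0],"jaw":1},{"travel":[0.035,0.0017,0],"turn":[0,0,0],"jaw":1},{"travel":[0.025,0.0017,0],"turn":[0,0,0],"jaw":1}]';python3 -m crank '[{"travel":[0.01,0,0.01],"turn":[0,0,0],"jaw":1},{"travel":[0,0,0.03],"turn":[0,0,0],"jaw":1},{"travel":[0,0,0.03],"turn":[0,0,0],"jaw":1},{"travel":[0,0,0],"turn":[0,0,0],"jaw":1},{"travel":[0,0,0],"turn":[0,0,0],"jaw":1}]';python3 -m crank '[{"travel":[0,0,0],"turn":[0,0,0],"jaw":1},{"travel":[0,0,0],"turn":[0,0,0],"jaw":1}]'; python3 need.py 465.5 299.5 48 90; python3 - <<'E'
from h import *
b=get_image('side')[90:230,230:390];a=get_image('scene')[90:230,270:430]
save(cv2.resize(np.hstack([a,b]),None,fx=2.5,fy=2.5,interpolation=cv2.INTER_CUBIC),'p12.png'); save(get_image('wrist'),'p12w.png')
E
```

```text
clock: 28.47
position: [464.7, 287.3, 149.9]
eef_rot: [-2.217, -2.224, 0.0]
ft_force: [1.0, -0.3, -1.0]
grip_width: 11.4
clock: 28.88
position: [463.9, 292.9, 78.7]
eef_rot: [-2.219, -2.222, 0.008]
ft_force: [0.1, -0.1, -1.3]
grip_width: 11.0
clock: 29.05
position: [466.8, 294.8, 82.2]
eef_rot: [2.221, 2.222, 0.004]
ft_force: [0.6, -0.5, -0.8]
grip_width: 11.4
t 29.05 pos [466.8 294.8  82.2] a 90.0 w 11.4 q [ 0.03  0.64 -0.84  1.9   0.62  0.87 -1.12] F [ 0.6 -0.5 -0.8]
travel now-axes [ 0.0047 -0.0014  0.0342] | after turn [ 0.0047 -0.0013  0.0342] turn [ 0.12 -0.08  0.03] rows>= 1 0.0
```

View pics/p12.png

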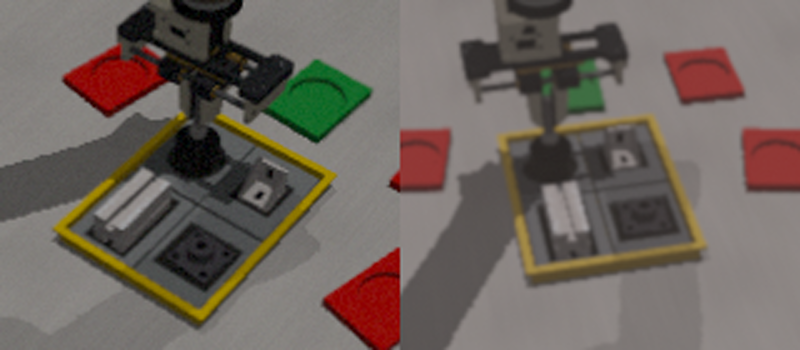

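View pics/p12w.png

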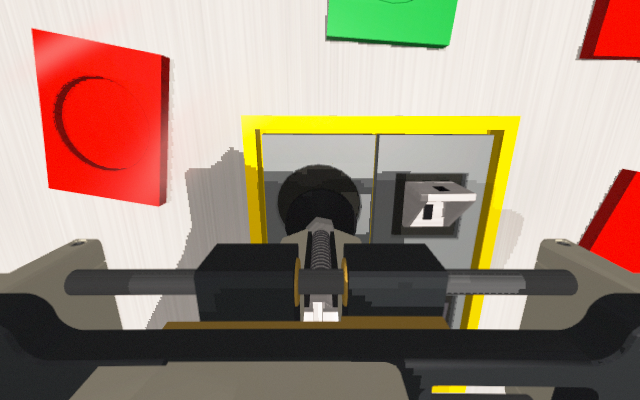

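The foot hangs upright over the round pocket (wrist (320,200)). I lower it.

```bash
python3 -m crank '[{"travel":[0.004,-0.0005,0.015],"turn":[0,0,0],"jaw":1},{"travel":[0,0,0.012],"turn":[0,0,0],"jaw":1},{"travel":[0,0,0],"turn":[0,0,0],"jaw":1},{"travel":[0,0,0],"turn":[0,0,0],"jaw":1},{"travel":[0,0,0],"turn":[0,0,0],"jaw":1}]'; python3 need.py 465.5 299 48 90
```

```text
clock: 29.62
position: [464.9, 298.1, 53.1]
eef_rot: [-2.22, -2.223, 0.001]
ft_force: [-0.1, -0.1, -0.7]
grip_width: 11.3
t 29.62 pos [464.9 298.1  53.1] a 90.1 w 11.3 q [-0.01  0.68 -0.8   1.91  0.66  0.83 -1.16] F [-0.1 -0.1 -0.7]
travel now-axes [0.0009 0.0006 0.0051] | after turn [0.0009 0.0006 0.0051] turn [-0.06  0.02  0.07] rows>= 1 0.0
```

```bash
python3 -m crank '[{"travel":[0.001,0,0.0035],"turn":[0,0,0],"jaw":1},{"travel":[0,0,0],"turn":[0,0,0],"jaw":1},{"travel":[0,0,0],"turn":[0,0,0],"jaw":1}]';python3 -m crank '[{"travel":[0,0,0.002],"turn":[0,0,0],"jaw":1},{"travel":[0,0,0],"turn":[0,0,0],"jaw":1},{"travel":[0,0,0],"turn":[0,0,0],"jaw":1}]'
```

```text
clock: 29.87
position: [465.3, 299.2, 50.1]
eef_rot: [-2.22, -2.223, -0.0]
ft_force: [0.2, 0.4, -1.8]
grip_width: 11.5
clock: 30.12
position: [465.8, 299.4, 48.5]
eef_rot: [2.22, 2.222, 0.002]
ft_force: [-0.1, -0.6, 1.4]
grip_width: 11.4
```

```bash
python3 -m crank '[{"travel":[0,0,0.001],"turn":[0,0,0],"jaw":1},{"travel":[0,0,0],"turn":[0,0,0],"jaw":1},{"travel":[0,0,0],"turn":[0,0,0],"jaw":1}]';
```

```text
clock: 30.37
position: [465.8, 299.4, 48.4]
eef_rot: [2.22, 2.222, 0.001]
ft_force: [-2.5, -2.2, 10.5]
grip_width: 11.3
```

```bash
python3 -m crank '[{"travel":[0,0,-0.0007],"turn":[0,0,0],"jaw":0.6},{"travel":[0,0,0],"turn":[0,0,0],"jaw":0.6},{"travel":[0,0,0],"turn":[0,0,0],"jaw":0.6},{"travel":[0,0,0],"turn":[0,0,0],"jaw":0.6},{"travel":[0,0,-0.015],"turn":[0,0,0],"jaw":0.6}]';python3 -m crank '[{"travel":[0,0,-0.03],"turn":[0,0,0],"jaw":0.6},{"travel":[0,0,-0.04],"turn":[0,0,0],"jaw":0.6},{"travel":[0,0,-0.04],"turn":[0,0,0],"jaw":0.6},{"travel":[-0.03,0,0],"turn":[0,0,0],"jaw":0.6},{"travel":[-0.035,0,0],"turn":[0,0,0],"jaw":0.6}]';python3 -m crank '[{"travel":[-0.04,0,0],"turn":[0,0,0],"jaw":0.6},{"travel":[-0.04,0,0],"turn":[0,0,0],"jaw":0.6},{"travel":[-0.04,0,0],"turn":[0,0,0],"jaw":0.6},{"travel":[0,0,0],"turn":[0,0,0],"jaw":0.6},{"travel":[0,0,0],"turn":[0,0,0],"jaw":0.6}]'; python3 - <<'E'
from h import *
b=get_image('side')[90:230,230:390];a=get_image('scene')[90:230,270:430]
save(cv2.resize(np.hstack([a,b]),None,fx=2.5,fy=2.5,interpolation=cv2.INTER_CUBIC),'p13.png'); save(get_image('wrist'),'p13w.png'); save(get_image('scene'),'fs.png')
E
```

```text
clock: 30.78
position: [463.7, 297.5, 60.8]
eef_rot: [-2.22, -2.221, 0.008]
ft_force: [-0.8, -1.3, -1.4]
grip_width: 35.8
clock: 31.2
position: [466.5, 238.0, 177.0]
eef_rot: [2.213, 2.228, 0.012]
ft_force: [-0.2, -1.2, -0.6]
grip_width: 36.8
clock: 31.62
position: [465.9, 110.5, 173.3]
eef_rot: [2.227, 2.214, -0.002]
ft_force: [-0.5, 1.4, 1.0]
grip_width: 37.1
```

View pics/p13.png

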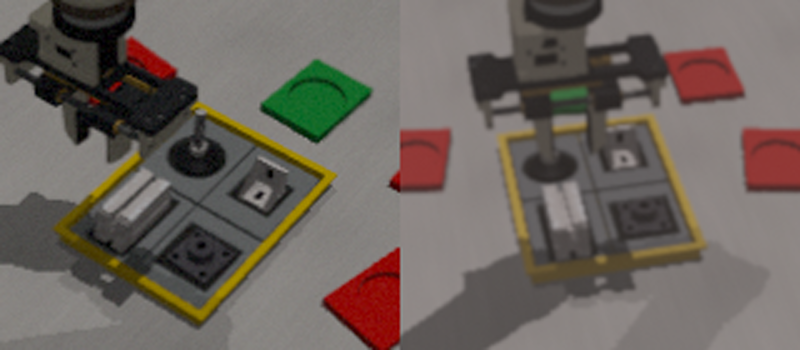

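View pics/p13w.png

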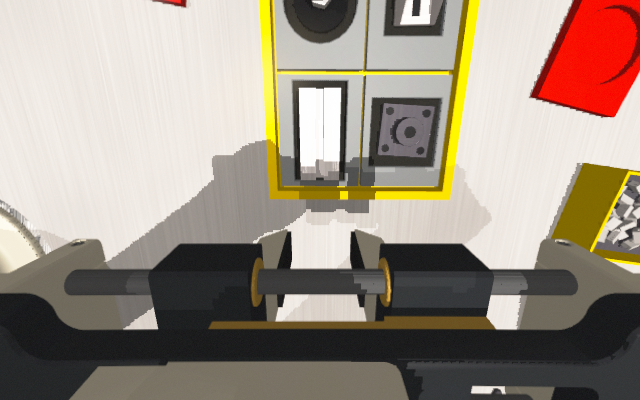

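All four parts are in their pockets. One last numeric check, with the arm backed off a bit more.

```bash
python3 -m crank '[{"travel":[-0.04,0,-0.02],"turn":[0,0,0],"jaw":0.6},{"travel":[-0.04,0,-0.02],"turn":[0,0,0],"jaw":0.6},{"travel":[-0.04,0,-0.02],"turn":[0,0,0],"jaw":0.6},{"travel":[-0.04,0,-0.02],"turn":[0,0,0],"jaw":0.6},{"travel":[-0.04,0,0],"turn":[0,0,0],"jaw":0.6}]';python3 -m crank '[{"travel":[-0.04,0,0],"turn":[0,0,0],"jaw":0.6},{"travel":[-0.04,0,0],"turn":[0,0,0],"jaw":0.6},{"travel":[-0.04,0,0],"turn":[0,0,0],"jaw":0.6},{"travel":[0,0,0],"turn":[0,0,0],"jaw":0.6},{"travel":[0,0,0],"turn":[0,0,0],"jaw":0.6}]'; python3 - <<'E'
from fit import *
T=dict(profile=(465,174.5,27.5),base_plate=(558,174.5,7.5),bracket=(558.5,299,7.5),foot=(465.5,299.3,7.5),short_foot=(595.5,-192.8,0),plain_angle=(599,-341.8,0))
for n in('scene','side'):
    get_image(n)
    for l,t in T.items():
        for d in silhouettes(l,n):
            if np.linalg.norm(atz(n,d['xy'],t[2]+8)[:2]-t[:2])<50:
                r=fit(l,{n:d['mask']},t[:2],t[2],[0] if 'foot' in l else ([1.57,1.3] if l in('profile','base_plate') else [-1.57,2.2])); print(n,l,np.round(r,2),'vs',t[:2]);break
        else: print(n,l,'not seen')
s=read_state(); print(s['clock'],s['ft_force'].round(1))
im=get_image('scene'); save(im,'fs2.png')
E
```

```text
clock: 32.23
position: [468.3, -73.7, 251.0]
eef_rot: [2.21, 2.225, 0.005]
ft_force: [1.9, 0.0, -0.1]
grip_width: 36.7
clock: 32.65
position: [466.2, -195.8, 247.1]
eef_rot: [-2.222, -2.219, -0.002]
ft_force: [0.4, 1.4, 0.1]
grip_width: 36.6
scene profile [4.6614e+02 1.7189e+02 1.6500e+00 8.0000e-02] vs (465, 174.5)
scene base_plate [5.5888e+02 1.7147e+02 1.5700e+00 1.0000e-01] vs (558, 174.5)
scene bracket [ 5.5826e+02  2.9652e+02 -1.5700e+00  5.0000e-02] vs (558.5, 299)
scene foot [4.6362e+02 2.9680e+02 3.8000e-01 2.2000e-01] vs (465.5, 299.3)
scene short_foot not seen
scene plain_angle [ 6.0004e+02 -3.4160e+02  2.2400e+00  2.4000e-01] vs (599, -341.8)
side profile not seen
side base_plate not seen
side bracket not seen
side foot [4.6346e+02 3.0110e+02 2.0000e-01 2.9000e-01] vs (465.5, 299.3)
side short_foot [ 5.9425e+02 -1.9314e+02  1.9000e-01  1.0000e-01] vs (595.5, -192.8)
side plain_angle [ 5.9706e+02 -3.4266e+02  2.0900e+00  1.2000e-01] vs (599, -341.8)
33.35 [-0.6  0.1  0.6]
```

View pics/fs2.png

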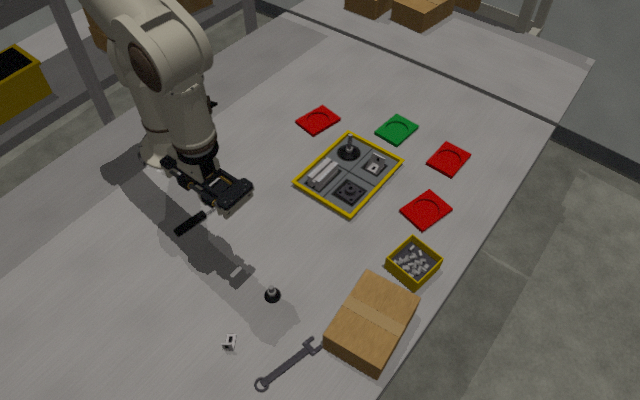

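All parts measure within about 3 mm of their nest centres and the look-alikes have not moved. The arm is clear, so I hand in.

```bash
python3 -c "
from plant import *
print(close_job())"
```

```text
the job is handed in; nothing more can be done
None
```

The kit is made up and handed in at about 33 s. The base plate, profile, ribbed bracket and tall foot were each lowered into their nests until I felt the pocket floor (6–18 N), then released.

**Final checks:**
- **Placing:** in the scene camera, all four parts measured within about 3 mm of their nest centres. They are aligned with the nests, and the profile is about 5° off its nest's long direction.
- **Seating:** the pictures show each part upright in its pocket.
- **Look-alikes:** the narrow angle (both cameras) and the short foot (side camera) measured within about 2 mm of their starting spots.
- **Arm:** it stood clear of everything, with no force on the tool beyond noise.

**What was missing or disagreed:**
- The side camera's network did not find the profile, plate or bracket, so those three placings rest on the scene camera and the wrist pictures.
- The scene camera's network missed the short foot, though it is visible in that picture.
- The foot's outline fitted poorly in both views, and they differed by about 4 mm in y, still well within the 15 mm allowed.
- An early wrist measurement of the plate was about 7 mm off because the arm was still settling. I measured again before gripping.

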